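# Fan out the wood samples for a customer

### The job

Lay the three wood samples in an overlapping fan along the middle of the grey tray: walnut flat on the tray with its end up against the end stop, then cherry on top of the walnut's free end, then maple on top of the cherry's free end, all in line with the tray and each overlapping the one before by about a third of its length. Set the brass weight upright on the middle of the maple, and stand the amber oil jar in the middle of the blue pad (not the white one), without tipping it over on the way.

Things in the scene. Friction and masses are not known exactly. Their poses are not given: they have to be found in the camera images.
- walnut: Walnut wood sample tile, very dark brown, 100 x 46 x 8 mm (x, y, z), 28 g, both ends alike; origin at the centre of its underside, x along its length, z up. At the start it lies flat on the bench, roughly crosswise to the robot
- cherry: Cherry wood sample tile, red-brown, 100 x 46 x 8 mm (x, y, z), 28 g, both ends alike; origin at the centre of its underside, x along its length, z up. At the start it lies flat on the bench, roughly crosswise to the robot
- maple: Maple wood sample tile, pale cream, 100 x 46 x 8 mm (x, y, z), 28 g, both ends alike; origin at the centre of its underside, x along its length, z up. At the start it lies flat on the bench, roughly crosswise to the robot
- weight: Plain upright brass cylinder with two thin dark rings, 32 mm across, 36 mm tall, 0.13 to 0.28 kg; origin at the centre of its underside. Stands on the bench
- jar: Closed amber glass jar of oil 70 mm tall: straight-sided body 52 mm across up to 54 mm, above it a black lid 47 mm across, 0.14 to 0.28 kg; origin at the centre of its underside. Stands on the bench
- tray: Fixed grey tray, 130 (x) by 290 mm (y), turned a little; origin at the centre of its underside. Floor 10 mm above the origin, y = -145 to +125 mm. Dark wooden lips, 5 mm above the floor, on both long sides (x = +-59 to +-65 mm). End stop: dark wooden bar across the +y end (the robot's left), 14 mm above the floor, inner face at y = +125 mm; the -y end is open
- blue_pad: Blue rubber pad, a fixed disc 84 mm across and 5 mm thick with a black edge, on the bench to the left or right of the tray; origin at the centre of its underside
- white_pad: White ceramic pad, otherwise like the blue pad, on the tray's other side; not used
There are look-alikes about, which are no part of the job. There is more than one size of the cherry; the one meant has the size given above. There is more than one size of the maple; the job needs the smaller.

How it is judged:
By the outcome, as a careful person would: the job done as asked, in the order asked, and still so for the second after the job is handed in, with the robot touching nothing.
It also fails if it takes over 120 s, if anything falls off the work surface, if the arm or the gripper's body presses on something with over 40 N, if the wrist force passes 120 N, or if a joint passes its speed limit or range.

### The arm

A 6-joint arm with a two-finger parallel gripper is mounted at the origin on the work surface. World frame = base frame: x ahead of the robot, y to its left, z up, the work surface at z = 0. Lengths are in m, angles in rad, forces in N, time in s.
With the tool pointing down it reaches from about 0.375 to 0.9 m from the base axis. Payload 3.1 kg.
Tool frame: the origin (TCP) lies between the finger pads; the fingertips stand manip.finger_overhang ahead of it and the grasp point (between the pads) lies 5 mm behind it (manip.finger_overhang is the distance from the TCP to the fingertips, in m); z points along the fingers, y is the line along which they close (so a half turn about z gives the same grasp; the last joint's range is limited). The gripper opens to 85 mm and grips with 20 to 120 N. Pads are 22 mm wide; open, the fingers measure 114 mm over their backs; the gripper's body (76 mm by 85 mm) begins 54 mm behind the grasp point. The pads swing forward as they close: fully open they stand 13 mm farther back than shut.
Start: joints at [1.109, 0.527, 1.433, -0, 1.181, -0.178], TCP at [0.175, 0.6, 0.245] pointing down, gripper open.
Joint ranges: [-3.08, 3.08], [-0.75, 2.2], [0.22, 2.44], [-1.43, 4.57], [0, 2.65], [-2.85, 2.85]. Speed limits (rad/s): [2.79, 2.79, 3.14, 3.14, 3.14, 3.14].

### API

Orientations are given as a unit quaternion [x, y, z, w].
In Python, from station import manip gives the robot as it stands.
- The arm moves only by the tool drive_tool, never from a script. Its argument "plan" is a list of rows, each a list of 7 numbers: the shift along the tool's x, y, z in m, then the turn, a rotation vector about the tool's x, y, z in degrees, then the opening, from -1 (shut) to 1 (fully open). In form: [[x, y, z, wx, wy, wz, gripper], ...]. A call has 1 to 10 rows; each row shifts and turns the commanded pose from where the row before left it, along the tool's axes as they then stand; what a row does not reach is not made up. A row lasts 1/10 s, in which the tool goes at most 50 mm and 8.59 degrees, less where a joint would pass 70% of its speed; a pose out of reach is approached as far as the arm can. A call is refused whole if a number of a shift passes 0.05 or a number of a turn 8.59, either way. A call with a gripper value outside its range is refused whole. The fingers move at their own pace and stop on an object; "newtons" is the grip in N (left out, the last holds). Time passes only in rows, so rows that do not move let the fingers close. It gives the time, the measured TCP pose, the force, the opening and the grip force at its end, in the units of the state.
- manip.sense(): the state, without advancing time (a new reading comes with each control period).
- manip.snapshot(name): name is "scene" or "top" or "wrist"; returns a dict with "image" (480x640x3 uint8, red, green, blue), "z_map" (480x640 float32, m along the optical axis (not along the pixel's ray), 0 where there is no reading), "fov_y" (degrees; the focal length in pixels is half the picture's height over the tangent of half this angle, whatever the lens; pixels are square), "cx", "cy" (the principal point, pixels), "extrinsics" (4x4, takes a point from camera to world coordinates); the wrist camera has in their place "mount" (4x4, takes a point from camera to tool coordinates, whose origin is the TCP and whose axes are the flange's). Camera axes: x right, y up, looking along -z (the intrinsics and any distortion apply to the point x, -y, -z); pixel columns grow to the right and rows downward; lengths in m; the calibration is good to about 2 mm. A picture is of the moment at which its call begins: read the wrist's pose just before it.
- manip.sign_off(): hands the job in; it is judged then, once.
The state is a dict: "t": time; "q": joint angles; "qd": joint speeds; "tau": joint torques, N m; "tcp_pos": TCP position; "tool_rot": TCP orientation; "force": force on the tool from outside, world axes, zero at the start; "ft_torque": the same for the moment, N m; "finger_gap": opening from 0.0 (shut) to 1.0 (fully open); "gripper_force": force on a finger pad.
Only numpy, scipy, OpenCV 4.12 (cv2) and the standard library are available. Lean on these libraries where they do the work, as an engineer would, in place of code of your own. Each camera call takes 0.05 s, during which the arm holds its last target. There are 200 camera calls.

## Working session

There is one attempt and no reset: what is moved stays moved. The work goes in short steps, Python scripts to look and compute and a tool call to move; the robot and the scene stay as the last step left them, time stands still between calls to the robot, and variables do not carry over. Pictures are saved under pics/ and viewed, at most 14 in all, crops included, and the job is handed in when it is done.

Besides the shell and the picture viewer there is one more tool, called after "Request:" by a JSON object that holds its "name" and its "arguments", one argument or row to a line. drive_tool: Moves the arm, as the interface text tells. Its arguments: {"type":"object","properties":{"plan":{"type":"array"},"newtons":{"type":"number"}},"required":["plan"]}

```bash
ls; mkdir -p pics
cat > h.py <<'E'
import numpy as np, cv2
from station import manip
from scipy.spatial.transform import Rotation as R
def snap(n):
    s=manip.sense(); d=manip.snapshot(n)
    if n=="wrist":
        T=np.eye(4);T[:3,:3]=R.from_quat(s["tool_rot"]).as_matrix();T[:3,3]=s["tcp_pos"];d["extrinsics"]=T@d["mount"]
    return d
def cloud(d):
    z=d["z_map"];f=240/np.tan(np.radians(d["fov_y"]/2))
    v,u=np.mgrid[:480,:640]
    P=np.stack([(u-d["cx"])/f*z,-(v-d["cy"])/f*z,-z,np.ones_like(z)],-1)
    W=(P@np.array(d["extrinsics"]).T)[...,:3]; W[z==0]=np.nan
    return W
def save(d,n): cv2.imwrite("pics/"+n,d["image"][...,::-1])
E
python3 - <<'E'
from h import *
import pickle
print(manip.finger_overhang, manip.sense())
for n in("top","scene"):
    d=snap(n);save(d,n+".png");pickle.dump(d,open(n+".pkl","wb"));print({k:v for k,v in d.items() if k not in("image","z_map")}, (d["z_map"]==0).mean())
E
```

```text
pics
0.014 {'t': 0.0, 'q': array([ 1.10848596e+00,  5.28446870e-01,  1.43393911e+00, -6.99873688e-06,
        1.18137757e+00, -1.78531021e-01]), 'qd': array([ 0.00024492, -0.00138807, -0.00127318, -0.00104281,  0.00153514,
        0.00030589]), 'tau': array([-1.81131705e-03, -4.42352378e+01, -1.78024328e+01, -1.38675341e-04,
        8.48625961e-03, -7.39688886e-06]), 'tcp_pos': array([0.17466637, 0.59936898, 0.24433373]), 'tool_rot': array([ 1.41412647e-01,  9.89950143e-01, -1.03122358e-03, -3.38808650e-04]), 'force': array([ 0.08287009, -0.4903872 , -0.26175197]), 'ft_torque': array([-0.01479968,  0.01649963, -0.03657875]), 'gripper_force': 0.0, 'finger_gap': 0.9953595955759152}
{'fov_y': 55.81103763805935, 'cx': 321.7639665523941, 'cy': 236.15554975847215, 'extrinsics': array([[-0.00370869,  0.98329807, -0.18196472,  0.32814243],
       [-0.99998884, -0.00311391,  0.00355427,  0.00855971],
       [ 0.00292829,  0.18197587,  0.98329864,  1.04844795],
       [ 0.        ,  0.        ,  0.        ,  1.        ]])} 0.004095052083333333
{'fov_y': 47.845202032766615, 'cx': 319.9593008183324, 'cy': 239.39255379945033, 'extrinsics': array([[ 0.66242294, -0.5725534 ,  0.48309259,  1.06283799],
       [ 0.74904483,  0.49649914, -0.43865755, -0.47349121],
       [ 0.01129981,  0.65243483,  0.75776059,  0.91669011],
       [ 0.        ,  0.        ,  0.        ,  1.        ]])} 0.004134114583333333
```

View pics/top.png

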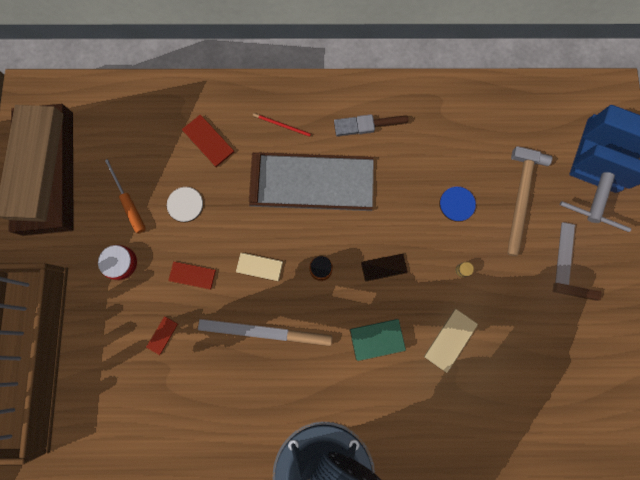

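View pics/scene.png

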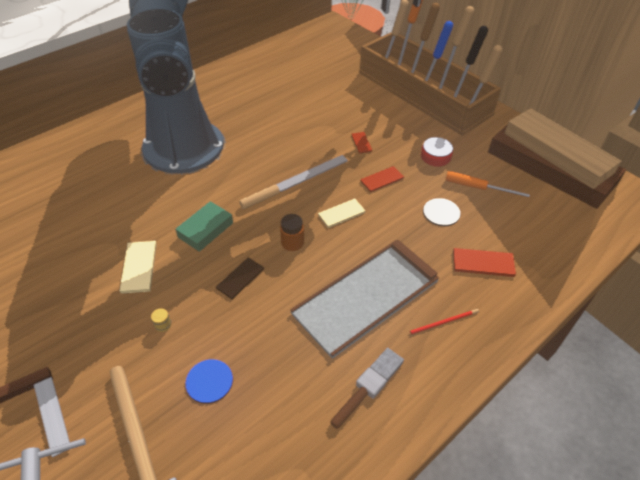

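The top view shows the tray around (315,182), white pad at (185,204) and blue pad at (458,204). The jar is at (321,267), walnut at (384,267), weight at (466,269), maples at (259,266) and (451,340), and cherries at (192,275), (208,140) and (162,335). The scene view agrees, so next I measure sizes and poses.

```bash
cat >> h.py <<'E'
def meas(d,W,seed,tol=14,zmin=None,pr=None):
    im=cv2.GaussianBlur(d["image"],(3,3),0).copy();m=np.zeros((482,642),np.uint8)
    cv2.floodFill(im,m,seed,0,(tol,)*3,(tol,)*3,cv2.FLOODFILL_MASK_ONLY|cv2.FLOODFILL_FIXED_RANGE|(255<<8)|4)
    m=m[1:-1,1:-1]>0
    zz=np.nanmedian(W[m][:,2]); P=W[m]; P=P[np.abs(P[:,2]-zz)<.004]
    (c,s,a)=cv2.minAreaRect((P[:,:2]*1000).astype(np.float32))
    if s[0]<s[1]: s=s[::-1];a+=90
    a=(a+90)%180-90
    return m.sum(),np.round(c,1),np.round(s,1),round(a,1),round(zz*1000,1)
E
python3 - <<'E'
from h import *
import pickle
S={"top":dict(walnut=(384,267),cherryA=(192,275),cherryB=(208,140),cherryC=(162,335),mapleA=(259,266),mapleB=(451,340),white=(185,204),blue=(458,204),weight=(466,268),jar=(321,265),tray=(315,182)),
"scene":dict(walnut=(240,280),cherryA=(382,179),cherryB=(484,262),mapleA=(341,213),blue=(209,380),weight=(160,315),jar=(291,223),tray=(365,297))}
for n in S:
    d=pickle.load(open(n+".pkl","rb"));W=cloud(d)
    print(n,"bench",np.nanmedian(W[...,2]))
    for k,s in S[n].items(): print(k,*meas(d,W,s,30))
# height-based cylinders
d=pickle.load(open("top.pkl","rb"));W=cloud(d)
for k,(u,v),lo in(("jar",(321,267),.058),("weight",(466,268),.025),("stop",(256,180),.017)):
    w=W[v-35:v+35,u-25:u+25].reshape(-1,3);p=w[w[:,2]>lo];c,r=cv2.minEnclosingCircle((p[:,:2]*1000).astype(np.float32));print(k,c,r,cv2.minAreaRect((p[:,:2]*1000).astype(np.float32)),p[:,2].max())
E
```

```text
top bench 9.315992379121951e-05
walnut 877 [ 447.7 -138. ] [100.3  45.9] -78.4 7.8
cherryA 950 [431.3 304.9] [100.3  47.6] 78.3 8.0
cherryB 1261 [758.6 282.2] [128.2  59. ] 42.3 10.4
cherryC 44894 [565.3  85.1] [1348.6  785. ] -77.7 0.7
mapleA 786 [450.5 150.6] [97.5 43.5] 78.0 8.1
mapleB 1102 [ 274.7 -276.9] [107.1  58. ] -36.3 10.3
white 880 [600.2 330.3] [79.4 78.7] 74.0 5.2
blue 890 [ 600.9 -318.1] [80.1 79.3] 88.4 4.6
weight 132 [ 440.6 -319.1] [28.3 25.4] 89.7 35.8
jar 379 [442.3   8. ] [45.5 45.2] 18.7 69.8
tray 4955 [655.1  13.9] [259.6 115.9] 87.6 10.0
scene bench -0.0012621949870629257
walnut 972 [ 449.3 -141.6] [101.7  49.2] -79.3 6.3
cherryA 545 [430.7 302.7] [99.7 49.4] 80.2 6.6
cherryB 1303 [759.6 279. ] [127.8  61.2] 42.1 8.7
mapleA 556 [451.3 148.1] [99.2 46.1] 77.4 7.0
blue 1458 [ 600.4 -320.2] [81.2 79.8] -19.7 3.5
weight 149 [ 442.  -321.7] [28.  26.4] 15.0 34.5
jar 391 [443.2   3.5] [47.3 44.8] -40.6 67.7
tray 5805 [653.8  10.6] [258.  115.2] 87.6 8.7
jar (442.3051452636719, 8.157858848571777) 23.24054527282715 ((442.2008972167969, 7.952064514160156), (45.61119842529297, 45.38152313232422), 26.187158584594727) 0.07690080117258957
weight (440.0273742675781, -318.8027648925781) 16.27016830444336 ((439.7580871582031, -318.1472473144531), (30.718820571899414, 31.092815399169922), 26.829721450805664) 0.04074722133122477
stop (657.7867431640625, 133.19769287109375) 71.2329330444336 ((657.6767578125, 139.6251678466797), (129.52333068847656, 72.1878890991211), 0.9806249141693115) 0.028729143862354256
```

Cherry A and maple A have the right sizes. I'll write a move planner and look at the tray with the wrist camera.

```bash
cat > go.py <<'E'
# go.py x y z(mm) psi(deg, world angle of tool y) [tilt deg about tool y]: prints shift in the tool frame, then turn
import sys
from h import *
a=[float(v) for v in sys.argv[1:]]; s=manip.sense()
p=np.array(a[:3])/1000; ps=np.radians(a[3])
y=np.array([np.cos(ps),np.sin(ps),0]);z=np.array([0,0,-1.]);G=R.from_matrix(np.stack([np.cross(y,z),y,z],1))
if len(a)>4: G=G*R.from_euler("y",a[4],degrees=True)
C=R.from_quat(s["tool_rot"]); d=C.inv().apply(p-s["tcp_pos"]); r=(C.inv()*G).as_rotvec(degrees=True)
n=max(1,int(np.ceil(np.abs(d).max()/.048)));m=int(np.ceil(np.abs(r).max()/8.5))
print("shift",(d*1000).round(1),"=",n,"x",(d/n).round(4),"| turn",r.round(2),"=",m,"x",(r/max(m,1)).round(2))
print("t",round(s["t"],2),"pos",(s["tcp_pos"]*1000).round(1),"gap",round(s["finger_gap"],3),"gf",round(s["gripper_force"],1),"F",s["force"].round(1),"oh",manip.finger_overhang)
E
python3 go.py 600 10 400 -2.4
```

```text
shift [-573.3 -447.1 -154.9] = 12 x [-0.0478 -0.0373 -0.0129] | turn [-1.100e-01  6.000e-02  7.614e+01] = 9 x [-0.01  0.01  8.46]
t 0.1 pos [174.7 599.4 244.4] gap 0.999 gf 0.0 F [ 0.3  0.8 -0.2] oh 0.014
```

Request:
{"name": "drive_tool", "arguments": {
  "plan": [
    [-0.048,-0.037,-0.013,0,0,0,1],
    [-0.048,-0.037,-0.013,0,0,0,1],
    [-0.048,-0.037,-0.013,0,0,0,1],
    [-0.048,-0.037,-0.013,0,0,0,1],
    [-0.048,-0.037,-0.013,0,0,0,1],
    [-0.048,-0.037,-0.013,0,0,0,1],
    [-0.048,-0.037,-0.013,0,0,0,1],
    [-0.048,-0.037,-0.013,0,0,0,1],
    [-0.048,-0.037,-0.013,0,0,0,1],
    [-0.048,-0.037,-0.013,0,0,0,1]
  ]
}}

```text
t: 1.1
tcp_pos: [0.4637, 0.2032, 0.3504]
tool_rot: [0.142, 0.99, 0.0, -0.0]
force: [-0.1, 0.9, 0.2]
finger_gap: 1.0
gripper_force: 0.0
```

Request:
{"name": "drive_tool", "arguments": {
  "plan": [
    [-0.046,-0.037,-0.013,0,0,0,1],
    [-0.046,-0.037,-0.013,0,0,8.46,1],
    [0,0,0,0,0,8.46,1],
    [0,0,0,0,0,8.46,1],
    [0,0,0,0,0,8.46,1],
    [0,0,0,0,0,8.46,1],
    [0,0,0,0,0,8.46,1],
    [0,0,0,0,0,8.46,1],
    [0,0,0,0,0,8.46,1],
    [0,0,0,0,0,8.46,1]
  ]
}}

```text
t: 2.1
tcp_pos: [0.5186, 0.125, 0.3712]
tool_rot: [0.724, 0.69, -0.0, -0.0]
force: [0.1, -0.2, -1.4]
finger_gap: 1.002
gripper_force: 0.0
```

Request:
{"name": "drive_tool", "arguments": {
  "plan": [
    [0,0,0,0,0,0,1],
    [0,0,0,0,0,0,1],
    [0,0,0,0,0,0,1]
  ]
}}

```text
t: 2.4
tcp_pos: [0.5189, 0.125, 0.3715]
tool_rot: [0.721, 0.693, -0.0, -0.0]
force: [-1.0, -0.4, -0.6]
finger_gap: 0.999
gripper_force: 0.0
```

```bash
python3 go.py 600 10 400 -2.4
python3 - <<'E'
from h import *
import pickle
d=snap("wrist");save(d,"w1.png");pickle.dump(d,open("w1.pkl","wb"));print(d["extrinsics"].round(3),d["fov_y"])
E
```

```text
shift [-111.6   85.6  -28.5] = 3 x [-0.0372  0.0285 -0.0095] | turn [-0.03  0.    0.12] = 1 x [-0.03  0.    0.12]
t 2.4 pos [518.9 125.  371.5] gap 0.999 gf 0.0 F [-1.  -0.4 -0.6] oh 0.014
[[ 0.999  0.038  0.013  0.522]
 [-0.041  0.954  0.297  0.199]
 [-0.001 -0.297  0.955  0.501]
 [ 0.     0.     0.     1.   ]] 63.961686497562695
```

View pics/w1.png

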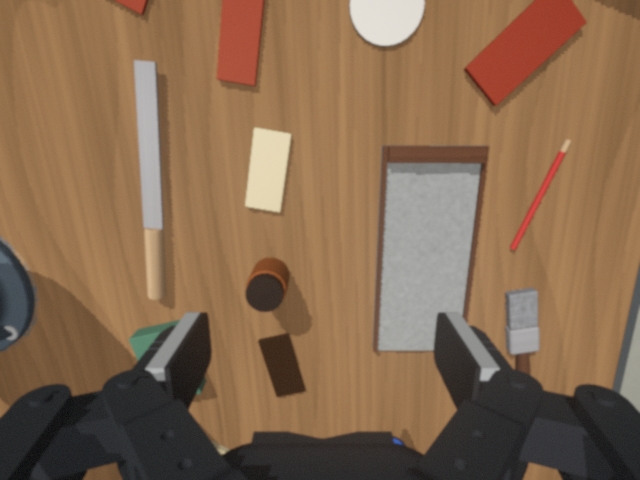

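The wrist view shows the tray at (430,250) with the end stop at (437,154). Maple is at (268,170), walnut at (282,365), jar lid at (266,290) and part of cherry A at (240,40).

Run:
```python
from h import *
import pickle
d=pickle.load(open("w1.pkl","rb"));W=cloud(d)
for k,s in dict(walnut=(282,365),maple=(268,170),tray=(430,250),jar=(264,295)).items(): print(k,*meas(d,W,s,30))
# tray: lips and stop from heights
for n in("w1","top","scene"):
    d=pickle.load(open(n+".pkl","rb"));W=cloud(d)
    off=np.nanmedian(W[...,2]) if n!="w1" else 0
    m=(np.abs(W[...,0]-.655)<.1)&(np.abs(W[...,1]-.005)<.17)&(W[...,2]-off>.0065)
    P=W[m][:,:2]*1000; r=cv2.minAreaRect(P.astype(np.float32)); print(n,"tray outline",r)
    # floor points vs stop: gray color
    g=d["image"].astype(int); gray=m&(np.ptp(g,axis=2)<14)&(g.mean(2)>60)
    Q=W[gray][:,:2]*1000
    a=np.radians(87.6);u=np.array([np.cos(a),np.sin(a)]);v=np.array([u[1],-u[0]])
    # edges of floor as function of cross coordinate
    s=Q@u;t=Q@v
    B=[];
    for t0 in range(int(t.min())+10,int(t.max())-10,6):
        w=s[np.abs(t-t0)<3]; B.append((t0,w.max(),w.min()))
    B=np.array(B); L=[]
    for s0 in range(int(s.min())+20,int(s.max())-10,8):
        w=t[np.abs(s-s0)<4]; L.append((s0,np.percentile(w,99.5),np.percentile(w,.5)))
    L=np.array(L)
    print(" stop s",np.median(B[:,1]),"open s",np.median(B[:,2]),"mid t at s=0,slope",np.polyfit(L[:,0],L[:,1:].mean(1),1)," stop slope",np.polyfit(B[:,0],B[:,1],1)[0])
```

```text
walnut 1765 [ 448.5 -142.3] [100.3  45. ] -78.8 8.8
maple 2780 [449.6 145.7] [99.1 44.8] 77.8 8.6
tray 15194 [654.1   9.7] [261.8 117. ] 87.3 10.6
jar 1098 [444.1   4.5] [45.8 44.1] 83.1 70.6
w1 tray outline ((635.5281982421875, 24.80810546875), (290.0719909667969, 169.73919677734375), 87.7957992553711)Traceback (most recent call last):
  File "<stdin>", line 19, in <module>
    return umr_maximum(a, axis, None, out, keepdims, initial, where)
ValueError: zero-size array to reduction operation maximum which has no identity
```

```bash
cat > tray.py <<'E'
from h import *
import pickle
a=np.radians(87.5);u=np.array([np.cos(a),np.sin(a)]);v=np.array([u[1],-u[0]])
for n in("w1","top","scene"):
    d=pickle.load(open(n+".pkl","rb"));W=cloud(d); off=0 if n!="scene" else -.0013
    Z=W[...,2]-off; s=W[...,:2]@u*1000;t=W[...,:2]@v*1000
    c0=np.array([.654,.010])@u*1000; tc=np.array([.654,.010])@v*1000
    s-=c0;t-=tc
    med=lambda x:np.nanmedian(x).round(1)
    # outline cross-section (lips) and lengthwise, in slices
    for nm,lo,A,B,rng in(("across",.0075,t,s,range(-120,110,10)),("along",.0075,s,t,range(-55,55,8))):
        L=[]
        for b in rng:
            w=A[(np.abs(B-b)<5)&(Z>lo)&(np.abs(A)<(85 if nm=="across" else 170))]; L.append((b,w.max(),w.min()))
        L=np.array(L); q=np.polyfit(L[:,0],L[:,1:].mean(1),1)
        print(n,nm,"max",med(L[:,1]),"min",med(L[:,2]),"midline",q.round(3))
    # stop inner face: first height >19mm above
    L=[]
    for b in range(-50,51,8):
        w=s[(np.abs(t-b)<4)&(Z>.0185)&(np.abs(s)<165)]; L.append((b,w.min(),w.max()))
    L=np.array(L);print("  stop inner",med(L[:,1]),"outer",med(L[:,2]),"slope",np.polyfit(L[:,0],L[:,2],1).round(3))
E
python3 tray.py
```

```text
w1 across max 64.7 min -65.3 midline [ 0.062 -3.967]
w1 along max 158.8 min -130.4 midline [ 0.278 21.486]
  stop inner 139.4 outer 158.4 slope [2.00000e-03 1.58439e+02]
top across max 63.8 min -66.3 midline [-0.002 -1.258]
top along max 163.5 min -124.8 midline [-6.0000e-03  1.9295e+01]
  stop inner 144.1 outer 163.3 slope [-2.00000e-03  1.63203e+02]
scene across max 66.1 min -65.3 midline [-0.001  0.527]
scene along max 160.5 min -130.1 midline [2.0000e-03 1.5148e+01]
  stop inner 138.4 outer 159.8 slope [5.00000e-03 1.59992e+02]
```

```bash
python3 go.py 448.7 -142.2 80 11.2
```

```text
shift [-269.8  -59.3  291.6] = 7 x [-0.0385 -0.0085  0.0417] | turn [ -0.02   0.   -13.5 ] = 2 x [-0.01  0.   -6.75]
t 2.45 pos [518.9 125.  371.6] gap 0.998 gf 0.0 F [ 0.   1.2 -0.2] oh 0.014
```

Request:
{"name": "drive_tool", "arguments": {
  "plan": [
    [-0.0385,-0.0085,0.0417,0,0,0,0.35],
    [-0.0385,-0.0085,0.0417,0,0,0,0.35],
    [-0.0385,-0.0085,0.0417,0,0,0,0.35],
    [-0.0385,-0.0085,0.0417,0,0,0,0.35],
    [-0.0385,-0.0085,0.0417,0,0,0,0.35],
    [-0.0385,-0.0085,0.0417,0,0,0,0.35],
    [-0.0385,-0.0085,0.0417,0,0,-6.75,0.35],
    [0,0,0,0,0,-6.75,0.35],
    [0,0,0,0,0,0,0.35],
    [0,0,0,0,0,0,0.35]
  ]
}}

```text
t: 3.45
tcp_pos: [0.4579, -0.1076, 0.1176]
tool_rot: [0.636, 0.772, 0.0, 0.0]
force: [-0.4, -0.3, -0.2]
finger_gap: 0.672
gripper_force: 0.0
```

```bash
python3 go.py 448.7 -142.2 18 11.2
python3 - <<'E'
from h import *
d=snap("wrist");save(d,"w2.png");W=cloud(d)
# fingertip depth: points above bench near TCP
s=manip.sense();T=R.from_quat(s["tool_rot"]);Q=T.inv().apply(np.nan_to_num(W.reshape(-1,3),nan=9)-s["tcp_pos"]).reshape(W.shape)
for sg in(-1,1):
    m=(Q[...,1]*sg>.015)&(Q[...,1]*sg<.07)&(np.abs(Q[...,0])<.02)&(Q[...,2]<.05)
    print(sg,m.sum(),[np.percentile(Q[m][:,i]*1000,[0,5,50,95,100]).round(1) for i in range(3)])
E
```

```text
shift [-32.2 -15.7  99.6] = 3 x [-0.0107 -0.0052  0.0332] | turn [ 0.04  0.03 -0.21] = 1 x [ 0.04  0.03 -0.21]
t 3.45 pos [ 457.9 -107.6  117.6] gap 0.672 gf 0.0 F [-0.4 -0.3 -0.2] oh 0.014
-1 24036 [array([-14.7,  -9.2,   9.9,  15.6,  18.4]), array([-65.6, -60.5, -45.9, -19. , -15. ]), array([-80.1, -73.1, -52. , -10.9,  10. ])]
1 23862 [array([-14.5,  -9.4,   9.7,  15.5,  18.3]), array([15. , 19. , 45.5, 60.1, 65.5]), array([-80. , -73. , -51.5, -10.6,  10. ])]
```

View pics/w2.png

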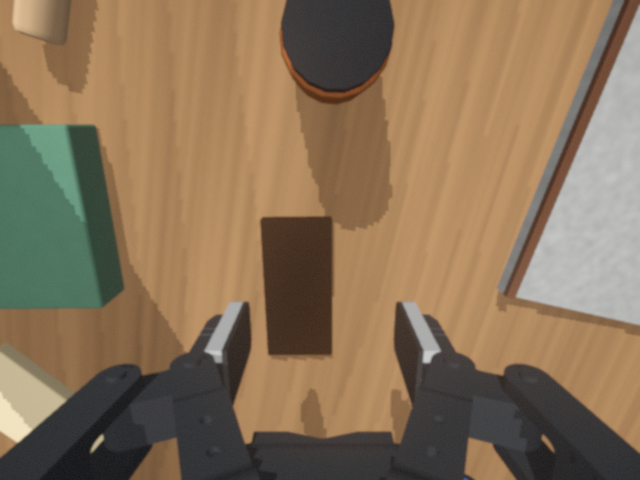

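Walnut at (298,285) lies squarely between the fingers but behind them in the tool's -x direction, so the last move stopped a little short. The tips are about 10 mm ahead of the TCP at this opening.

Request:
{"name": "drive_tool", "arguments": {
  "plan": [
    [-0.016,-0.008,0.02,0,0,0,0.35],
    [-0.016,-0.008,0.02,0,0,-0.2,0.35],
    [0,0,0.02,0,0,0,0.35],
    [0,0,0,0,0,0,0.35],
    [0,0,0,0,0,0,0.35]
  ]
}}

```text
t: 4.0
tcp_pos: [0.4483, -0.1414, 0.0581]
tool_rot: [0.634, 0.774, 0.0, 0.0]
force: [0.5, 0.7, 0.3]
finger_gap: 0.671
gripper_force: 0.0
```

```bash
python3 go.py 448.7 -142.2 15 11.2
python3 - <<'E'
from h import *
d=snap("wrist");W=cloud(d);print(meas(d,W,(298,370),25))
save(d,"w3.png")
E
```

```text
shift [-0.8  0.2 43.1] = 1 x [-0.0008  0.0002  0.0431] | turn [0.03 0.03 0.14] = 1 x [0.03 0.03 0.14]
t 4.0 pos [ 448.3 -141.4   58.1] gap 0.671 gf 0.0 F [0.5 0.7 0.3] oh 0.014
(np.int64(24820), array([ 452.8, -133.4]), array([241. , 103.5]), -82.4, np.float64(0.6))
```

Request:
{"name": "drive_tool", "arguments": {
  "plan": [
    [-0.001,0,0.03,0,0,0,0.35],
    [0,0,0.015,0,0,0,0.35],
    [0,0,0,0,0,0,0.35],
    [0,0,0,0,0,0,-0.2],
    [0,0,0,0,0,0,-0.2],
    [0,0,0,0,0,0,-0.2],
    [0,0,0,0,0,0,-0.2]
  ],
  "newtons": 25
}}

```text
t: 4.75
tcp_pos: [0.4487, -0.1431, 0.0134]
tool_rot: [0.634, 0.773, 0.0, 0.001]
force: [0.4, 0.9, 7.1]
finger_gap: 0.525
gripper_force: 26.7
```

Request:
{"name": "drive_tool", "arguments": {
  "plan": [
    [0,0,-0.02,0,0,0,-0.2],
    [0,0,-0.04,0,0,0,-0.2],
    [0,0,-0.04,0,0,0,-0.2],
    [0,0,0,0,0,0,-0.2]
  ]
}}

```text
t: 5.15
tcp_pos: [0.4506, -0.1443, 0.1166]
tool_rot: [0.634, 0.773, 0.001, 0.005]
force: [0.3, -0.6, -0.8]
finger_gap: 0.528
gripper_force: 26.0
```

```bash
python3 go.py 657.5 94 100 -2.5
python3 - <<'E'
from h import *
d=snap("wrist");save(d,"w4.png")
E
```

```text
shift [193.2 249.5  17.1] = 6 x [0.0322 0.0416 0.0029] | turn [ 0.46  0.34 13.81] = 2 x [0.23 0.17 6.91]
t 5.15 pos [ 450.6 -144.3  116.6] gap 0.528 gf 26.0 F [ 0.3 -0.6 -0.8] oh 0.014
```

View pics/w4.png

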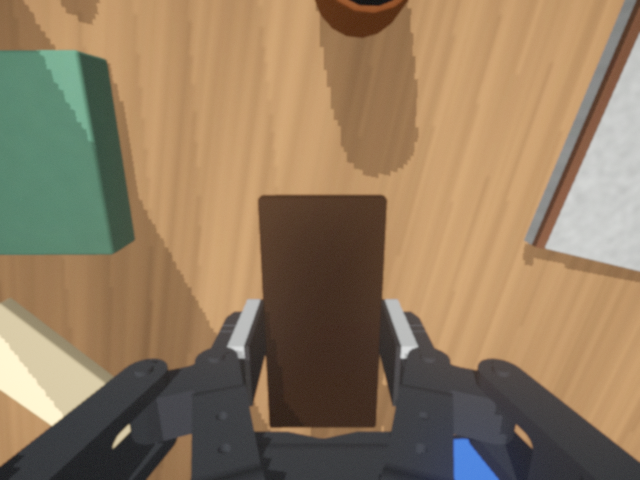

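Walnut is held square, spanning (323,195) to (323,427). I'll measure where it sits in the hand and move over the tray.

```bash
cat > held.py <<'E'
# tile in hand: extents in the tool frame
from h import *
def held(seed,tol=30):
    s=manip.sense();d=snap("wrist");W=cloud(d);im=cv2.GaussianBlur(d["image"],(3,3),0);m=np.zeros((482,642),np.uint8)
    cv2.floodFill(im,m,seed,0,(tol,)*3,(tol,)*3,cv2.FLOODFILL_MASK_ONLY|cv2.FLOODFILL_FIXED_RANGE|(255<<8)|4)
    Q=R.from_quat(s["tool_rot"]).inv().apply(W[m[1:-1,1:-1]>0]-s["tcp_pos"])*1000
    Q=Q[np.abs(Q[:,2]-np.median(Q[:,2]))<8]
    q=np.percentile(Q,[.3,50,99.7],axis=0).round(1);print("x",q[:,0],"y",q[:,1],"z",q[:,2],cv2.minAreaRect(Q[:,:2].astype(np.float32)),"slope dz/dx",np.polyfit(Q[:,0],Q[:,2],1)[0].round(3))
import sys
held((int(sys.argv[1]),int(sys.argv[2])))
E
python3 held.py 323 300
```

```text
Traceback (most recent call last):
  File "held.py", line 10, in <module>
    held((int(sys.argv[1]),int(sys.argv[2])))
    ~~~~^^^^^^^^^^^^^^^^^^^^^^^^^^^^^^^^^^^^^
  File "held.py", line 8, in held
    q=np.percentile(Q,[.3,50,99.7],axis=0).round(1);print("x",q[:,0],"y",q[:,1],"z",q[:,2],cv2.minAreaRect(Q[:,:2].astype(np.float32)),"slope dz/dx",np.polyfit(Q[:,0],Q[:,2],1)[0].round(3))
      ~~~~~~~~~~~~~^^^^^^^^^^^^^^^^^^^^^^^
IndexError: index -1 is out of bounds for axis 0 with size 0
```

Request:
{"name": "drive_tool", "arguments": {
  "plan": [
    [0.032,0.0416,0.001,0,0,0,-0.2],
    [0.032,0.0416,0.001,0,0,0,-0.2],
    [0.032,0.0416,0.001,0,0,0,-0.2],
    [0.032,0.0416,0.001,0,0,0,-0.2],
    [0.032,0.0416,0.001,0,0,0,-0.2],
    [0.032,0.0416,0.001,0.2,0.2,6.9,-0.2],
    [0,0,0,0.2,0.2,6.9,-0.2],
    [0,0,0,0,0,0,-0.2],
    [0,0,0,0,0,0,-0.2]
  ]
}}

```text
t: 6.15
tcp_pos: [0.6436, 0.0828, 0.1046]
tool_rot: [0.722, 0.692, -0.002, -0.006]
force: [-0.1, -0.1, -0.1]
finger_gap: 0.532
gripper_force: 26.0
```

```bash
python3 go.py 657.5 94 40 -2.5;python3 held.py 323 300
```

```text
shift [11.4 14.2 64.5] = 2 x [0.0057 0.0071 0.0322] | turn [-0.7  -0.33  0.13] = 1 x [-0.7  -0.33  0.13]
t 6.15 pos [643.6  82.8 104.6] gap 0.532 gf 26.0 F [-0.1 -0.1 -0.1] oh 0.014Traceback (most recent call last):
  File "held.py", line 10, in <module>
    held((int(sys.argv[1]),int(sys.argv[2])))
    ~~~~^^^^^^^^^^^^^^^^^^^^^^^^^^^^^^^^^^^^^
  File "held.py", line 8, in held
    q=np.percentile(Q,[.3,50,99.7],axis=0).round(1);print("x",q[:,0],"y",q[:,1],"z",q[:,2],cv2.minAreaRect(Q[:,:2].astype(np.float32)),"slope dz/dx",np.polyfit(Q[:,0],Q[:,2],1)[0].round(3))
      ~~~~~~~~~~~~~^^^^^^^^^^^^^^^^^^^^^^^
    return _quantile_unchecked(
        a, q, axis, out, overwrite_input, method, keepdims, weights)
    return _ureduce(a,
                    func=_quantile_ureduce_func,
    ...<5 lines>...
                    overwrite_input=overwrite_input,
                    method=method)
    r = func(a, **kwargs)
    result = _quantile(arr,
                       quantiles=q,
    ...<2 lines>...
                       out=out,
                       weights=wgt)
    slices_having_nans = np.isnan(arr[-1, ...])
                                  ~~~^^^^^^^^^
IndexError: index -1 is out of bounds for axis 0 with size 0
```

```bash
sed -i 's/^    Q=Q\[np.abs/    Q=Q[np.isfinite(Q[:,2])];Q=Q[np.abs/' held.py; python3 held.py 323 300 2>&1 | tail -1
```

```text
x [-13.2   8.6  15.4] y [-56.6 -30.   56.6] z [-53.7 -45.8 -37.8] ((1.0747900009155273, -0.01697540283203125), (30.450742721557617, 116.34881591796875), 0.32908007502555847) slope dz/dx 0.093
```

```bash
sed -i 's/Q=Q\[np.abs(Q\[:,2\]-np.median(Q\[:,2\]))<8\]/Q=Q[(Q[:,2]>-4)\&(Q[:,2]<16)\&(np.abs(Q[:,1])<21)]/' held.py; python3 held.py 323 300 2>&1 | tail -1
```

```text
x [-48.7   7.6  49.5] y [-20.9  -0.   20.9] z [3.3 4.9 6.5] ((-0.19491958618164062, -0.000762939453125), (41.99477005004883, 100.0597152709961), 89.99852752685547) slope dz/dx -0.0
```

Request:
{"name": "drive_tool", "arguments": {
  "plan": [
    [0.0057,0.007,0.03,-0.7,-0.3,0.1,-0.2],
    [0.0057,0.007,0.025,0,0,0,-0.2],
    [0,0,0,0,0,0,-0.2],
    [0,0,0,0,0,0,-0.2]
  ]
}}

```text
t: 6.7
tcp_pos: [0.6591, 0.0932, 0.0516]
tool_rot: [0.723, 0.691, 0.001, 0.001]
force: [0.2, 0.3, -0.4]
finger_gap: 0.529
gripper_force: 26.0
```

```bash
python3 go.py 657.5 94 25 -2.5;python3 held.py 323 300 2>&1 | tail -1
```

```text
shift [ 0.7 -1.7 26.6] = 1 x [ 0.0007 -0.0017  0.0266] | turn [ 0.17 -0.04 -0.12] = 1 x [ 0.17 -0.04 -0.12]
t 6.7 pos [659.1  93.2  51.6] gap 0.529 gf 26.0 F [ 0.2  0.3 -0.4] oh 0.014
x [-49.1   7.8  49.6] y [-20.9  -0.   20.9] z [3.3 4.9 7.4] ((-0.3438377380371094, 0.000865936279296875), (100.39329528808594, 41.997501373291016), 0.003818477736786008) slope dz/dx 0.001
```

Request:
{"name": "drive_tool", "arguments": {
  "plan": [
    [0.0007,-0.0017,0.015,0.2,0,-0.1,-0.2],
    [0,0,0.012,0,0,0,-0.2],
    [0,0,0,0,0,0,-0.2]
  ]
}}

```text
t: 7.05
tcp_pos: [0.6575, 0.0946, 0.0235]
tool_rot: [0.722, 0.691, 0.0, -0.0]
force: [0.6, -0.1, -0.6]
finger_gap: 0.53
gripper_force: 26.8
```

Request:
{"name": "drive_tool", "arguments": {
  "plan": [
    [0.002,0,0,0,0,0,-0.2],
    [0.0015,0,0,0,0,0,-0.2],
    [0.001,0,0,0,0,0,-0.2],
    [0,0,0,0,0,0,-0.2]
  ]
}}

```text
t: 7.45
tcp_pos: [0.6583, 0.0993, 0.0248]
tool_rot: [0.722, 0.692, 0.0, 0.0]
force: [-0.6, -1.0, -1.5]
finger_gap: 0.529
gripper_force: 26.8
```

Request:
{"name": "drive_tool", "arguments": {
  "plan": [
    [0.001,0,0.001,0,0,0,-0.2],
    [0,0,0,0,0,0,-0.2]
  ]
}}

```text
t: 7.65
tcp_pos: [0.6584, 0.0993, 0.0239]
tool_rot: [0.722, 0.692, 0.0, 0.001]
force: [-0.8, -4.5, 0.9]
finger_gap: 0.529
gripper_force: 27.0
```

Request:
{"name": "drive_tool", "arguments": {
  "plan": [
    [0.001,0,0,0,0,0,-0.2],
    [0,0,0,0,0,0,-0.2]
  ]
}}

```text
t: 7.85
tcp_pos: [0.6584, 0.0994, 0.0239]
tool_rot: [0.722, 0.692, -0.0, 0.001]
force: [-1.0, -7.4, 2.1]
finger_gap: 0.528
gripper_force: 27.0
```

```bash
python3 go.py 657.5 98 23 -2.5
```

```text
shift [-1.4 -0.8  0.9] = 1 x [-0.0014 -0.0008  0.0009] | turn [0.03 0.11 0.05] = 1 x [0.03 0.11 0.05]
t 7.85 pos [658.4  99.4  23.9] gap 0.528 gf 27.0 F [-1.  -7.4  2.1] oh 0.014
```

Request:
{"name": "drive_tool", "arguments": {
  "plan": [
    [-0.001,0,0,0,0,0,0.35],
    [0,0,0,0,0,0,0.35],
    [0,0,0,0,0,0,0.35],
    [0,0,-0.04,0,0,0,0.35],
    [0,0,-0.045,0,0,0,0.35],
    [0,0,-0.045,0,0,0,0.35],
    [0,0,0,0,0,0,0.35],
    [0,0,0,0,0,0,0.35]
  ]
}}

```text
t: 8.65
tcp_pos: [0.659, 0.1008, 0.1553]
tool_rot: [0.722, 0.692, 0.002, 0.001]
force: [-1.2, 0.7, -0.2]
finger_gap: 0.673
gripper_force: 0.0
```

```bash
python3 go.py 431 275 150 -11
python3 - <<'E'
from h import *
d=snap("wrist");save(d,"w5.png")
E
```

```text
shift [ 164.2 -235.3    4.6] = 5 x [ 0.0328 -0.0471  0.0009] | turn [ 0.24 -0.1   8.52] = 2 x [ 0.12 -0.05  4.26]
t 8.65 pos [659.  100.8 155.3] gap 0.673 gf 0.0 F [-1.2  0.7 -0.2] oh 0.014
```

View pics/w5.png

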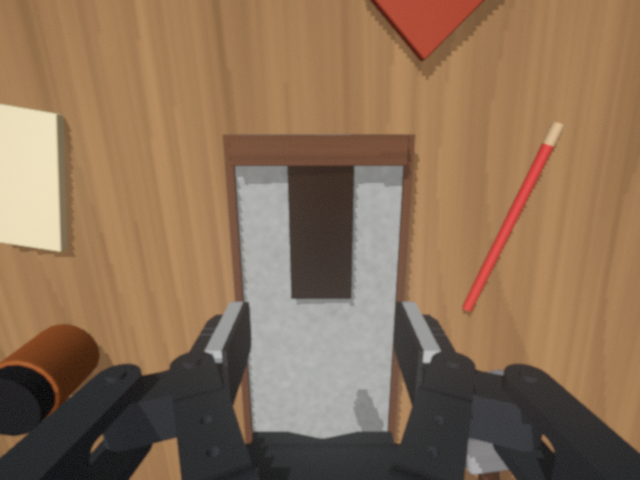

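Walnut lies flat at (321,232), centred and against the stop. Cherry is next.

Request:
{"name": "drive_tool", "arguments": {
  "plan": [
    [0.0328,-0.047,0,0,0,0,0.35],
    [0.0328,-0.047,0,0,0,0,0.35],
    [0.0328,-0.047,0,0,0,0,0.35],
    [0.0328,-0.047,0,0,0,0,0.35],
    [0.0328,-0.047,0,0.1,0,4.3,0.35],
    [0,0,0,0.1,-0.1,4.2,0.35],
    [0,0,0,0,0,0,0.35],
    [0,0,0,0,0,0,0.35]
  ]
}}

```text
t: 9.5
tcp_pos: [0.4596, 0.252, 0.1525]
tool_rot: [0.771, 0.637, -0.002, -0.001]
force: [0.9, -0.4, -1.1]
finger_gap: 0.678
gripper_force: 0.0
```

```bash
python3 go.py 431 302.6 60 -11
cat > find.py <<'E'
# find.py W|C|M near x y : tile by colour in the wrist view, world pose
from h import *
import sys
c=sys.argv[1];x,y=float(sys.argv[2]),float(sys.argv[3]);d=snap("wrist");W=cloud(d)*1000
h=cv2.cvtColor(d["image"],cv2.COLOR_RGB2HSV).astype(int)
k={"C":((h[...,0]<8)|(h[...,0]>172))&(h[...,1]>140)&(h[...,2]>60),"M":(h[...,1]<100)&(h[...,2]>170)}[c]
k&=(np.hypot(W[...,0]-x,W[...,1]-y)<75)&(W[...,2]>5)
P=W[k];P=P[np.abs(P[:,2]-np.median(P[:,2]))<3];print(len(P),cv2.minAreaRect(P[:,:2].astype(np.float32)),np.median(P[:,2]))
E
python3 find.py C 431 303
```

```text
shift [ 44.5 -37.3  92.6] = 2 x [ 0.0222 -0.0187  0.0463] | turn [-0.22  0.1   0.09] = 1 x [-0.22  0.1   0.09]
t 9.5 pos [459.6 252.  152.5] gap 0.678 gf 0.0 F [ 0.9 -0.4 -1.1] oh 0.014
9082 ((430.63232421875, 299.7820129394531), (99.36488342285156, 45.362796783447266), 78.10637664794922) 8.57974653654292
```

Request:
{"name": "drive_tool", "arguments": {
  "plan": [
    [0.021,-0.0187,0.03,0,0,0.5,0.35],
    [0.021,-0.0187,0.03,0,0,0.5,0.35],
    [0,0,0.03,0,0,0,0.35],
    [0,0,0,0,0,0,0.35],
    [0,0,0,0,0,0,0.35]
  ]
}}

```text
t: 10.05
tcp_pos: [0.4317, 0.2998, 0.0632]
tool_rot: [0.777, 0.629, -0.002, -0.001]
force: [-0.2, -0.5, 0.4]
finger_gap: 0.674
gripper_force: 0.0
```

```bash
python3 go.py 430.8 300.2 14 -11.9; python3 find.py C 431 303
```

```text
shift [ 0.3 -0.8 49.2] = 2 x [ 0.0001 -0.0004  0.0246] | turn [-0.2   0.1  -0.16] = 1 x [-0.2   0.1  -0.16]
t 10.05 pos [431.7 299.8  63.2] gap 0.674 gf 0.0 F [-0.2 -0.5  0.4] oh 0.014
15905 ((430.8730773925781, 300.02545166015625), (100.0946044921875, 45.453426361083984), 78.4312744140625) 8.602267736845553
```

Request:
{"name": "drive_tool", "arguments": {
  "plan": [
    [0,-0.001,0.03,-0.2,0.1,-0.3,0.35],
    [0,0,0.0188,0,0,0,0.35],
    [0,0,0,0,0,0,0.35],
    [0,0,0,0,0,0,-0.2],
    [0,0,0,0,0,0,-0.2],
    [0,0,0,0,0,0,-0.2],
    [0,0,0,0,0,0,-0.2]
  ],
  "newtons": 25
}}

```text
t: 10.8
tcp_pos: [0.431, 0.301, 0.0162]
tool_rot: [0.775, 0.631, 0.002, 0.001]
force: [0.2, -1.5, 6.7]
finger_gap: 0.521
gripper_force: 26.2
```

Request:
{"name": "drive_tool", "arguments": {
  "plan": [
    [0,0,-0.03,0,0,0,-0.2],
    [0,0,-0.045,0,0,0,-0.2],
    [0,0,-0.045,0,0,0,-0.2],
    [0,0,0,0,0,0,-0.2]
  ]
}}

```text
t: 11.2
tcp_pos: [0.4332, 0.3024, 0.1405]
tool_rot: [0.775, 0.632, 0.007, 0.002]
force: [1.6, 0.3, 0.0]
finger_gap: 0.531
gripper_force: 25.9
```

```bash
python3 held.py 323 300|tail -1; for t in 6.8 -6.8; do python3 go.py 655.5 32.3 110 -2.5 $t; done
```

```text
x [-42.1  17.7  49.4] y [-20.8   3.   20.9] z [ 6.2  7.7 14. ] ((2.3190155029296875, -0.000637054443359375), (94.51768493652344, 41.9985237121582), 0.001327365287579596) slope dz/dx 0.007
shift [-218.6  273.5   29. ] = 6 x [-0.0364  0.0456  0.0048] | turn [ 0.99  6.52 -9.15] = 2 x [ 0.5   3.26 -4.57]
t 11.25 pos [431.7 301.6 138.1] gap 0.526 gf 25.9 F [-0.5 -0.5 -0.7] oh 0.014
shift [-218.6  273.5   29. ] = 6 x [-0.0364  0.0456  0.0048] | turn [-0.1  -7.05 -9.2 ] = 2 x [-0.05 -3.52 -4.6 ]
t 11.25 pos [431.7 301.6 138.1] gap 0.526 gf 25.9 F [-0.5 -0.5 -0.7] oh 0.014
```

Request:
{"name": "drive_tool", "arguments": {
  "plan": [
    [-0.0364,0.0456,0.004,0,0,0,-0.2],
    [-0.0364,0.0456,0.004,0,0,0,-0.2],
    [-0.0364,0.0456,0.004,0,0,0,-0.2],
    [-0.0364,0.0456,0.004,0,0,0,-0.2],
    [-0.0364,0.0456,0.004,0,0,0,-0.2],
    [-0.0364,0.0456,0.004,0.5,3.3,-4.6,-0.2],
    [0,0,0,0.5,3.2,-4.6,-0.2],
    [0,0,0,0,0,0,-0.2],
    [0,0,0,0,0,0,-0.2]
  ]
}}

```text
t: 12.15
tcp_pos: [0.6192, 0.0705, 0.1129]
tool_rot: [0.722, 0.69, 0.037, -0.044]
force: [-0.2, 0.2, 0.4]
finger_gap: 0.528
gripper_force: 25.9
```

```bash
python3 go.py 655.4 30.9 50 -2.5 6.8; python3 held.py 323 300|tail -1
```

```text
shift [-44.8  38.6  57.7] = 2 x [-0.0224  0.0193  0.0289] | turn [-0.64  0.25 -0.17] = 1 x [-0.64  0.25 -0.17]
t 12.15 pos [619.2  70.5 112.9] gap 0.528 gf 25.9 F [-0.2  0.2  0.4] oh 0.014
x [-49.1  13.1  49.4] y [-20.8   2.5  20.9] z [ 6.   7.6 10.4] ((-0.47724151611328125, 0.009609222412109375), (41.99148941040039, 100.11686706542969), 89.98299407958984) slope dz/dx 0.003
```

Request:
{"name": "drive_tool", "arguments": {
  "plan": [
    [-0.0224,0.0193,0.02,-0.6,0.2,-0.2,-0.2],
    [-0.0224,0.0193,0.02,0,0,0,-0.2],
    [0,0,0.015,0,0,0,-0.2],
    [0,0,0,0,0,0,-0.2],
    [0,0,0,0,0,0,-0.2]
  ]
}}

```text
t: 12.7
tcp_pos: [0.6564, 0.0328, 0.0542]
tool_rot: [0.719, 0.692, 0.043, -0.041]
force: [0.2, -0.0, -1.1]
finger_gap: 0.524
gripper_force: 25.9
```

```bash
python3 go.py 655.4 30.9 32 -2.5 6.8
```

```text
shift [-4.6 -0.9 21.8] = 1 x [-0.0046 -0.0009  0.0218] | turn [ 0.03 -0.    0.28] = 1 x [ 0.03 -0.    0.28]
t 12.7 pos [656.4  32.8  54.2] gap 0.524 gf 25.9 F [ 0.2 -0.  -1.1] oh 0.014
```

Request:
{"name": "drive_tool", "arguments": {
  "plan": [
    [-0.0046,-0.001,0.01,0,0,0.3,-0.2],
    [0,0,0.008,0,0,0,-0.2],
    [0.0003,0,0.003,0,0,0,-0.2],
    [0,0,0,0,0,0,-0.2],
    [0,0,0,0,0,0,-0.2]
  ]
}}

```text
t: 13.2
tcp_pos: [0.657, 0.029, 0.0332]
tool_rot: [0.722, 0.69, 0.044, -0.04]
force: [0.0, -0.4, -0.0]
finger_gap: 0.526
gripper_force: 25.9
```

```bash
python3 go.py 655.4 30.9 31 -2.5 6.8
```

```text
shift [ 1.6 -1.7  2.4] = 1 x [ 0.0016 -0.0017  0.0024] | turn [ 0.2   0.02 -0.11] = 1 x [ 0.2   0.02 -0.11]
t 13.2 pos [657.   29.   33.2] gap 0.526 gf 25.9 F [ 0.  -0.4 -0. ] oh 0.014
```

Request:
{"name": "drive_tool", "arguments": {
  "plan": [
    [0.001,-0.001,0.0015,0,0,0,-0.2],
    [0,0,0,0,0,0,-0.2],
    [0,0,0,0,0,0,-0.2]
  ]
}}

```text
t: 13.5
tcp_pos: [0.6562, 0.0302, 0.032]
tool_rot: [0.722, 0.69, 0.044, -0.04]
force: [0.8, 0.0, 0.6]
finger_gap: 0.521
gripper_force: 25.9
```

```bash
python3 go.py 655.4 30.9 31 -2.5 6.8;python3 go.py 655.4 30.9 31 -2.5 6.8
```

```text
shift [ 0.5 -0.8  1.1] = 1 x [ 0.0005 -0.0008  0.0011] | turn [ 0.21  0.02 -0.11] = 1 x [ 0.21  0.02 -0.11]
t 13.5 pos [656.2  30.2  32. ] gap 0.521 gf 25.9 F [0.8 0.  0.6] oh 0.014
shift [ 0.5 -0.8  1.1] = 1 x [ 0.0005 -0.0008  0.0011] | turn [ 0.21  0.02 -0.11] = 1 x [ 0.21  0.02 -0.11]
t 13.5 pos [656.2  30.2  32. ] gap 0.521 gf 25.9 F [0.8 0.  0.6] oh 0.014
```

Down the last millimetre, release, back off along the tool axis, then level the tool.

Request:
{"name": "drive_tool", "arguments": {
  "plan": [
    [0,-0.0005,0.0007,0.1,0,0,-0.2],
    [0,0,0,0,0,0,-0.2],
    [0,0,0,0,0,0,0.35],
    [0,0,0,0,0,0,0.35],
    [0,0,0,0,0,0,0.35],
    [0,0,-0.03,0,0,0,0.35],
    [0,0,-0.045,0,0,0,0.35],
    [0,0,-0.045,0,-6.8,0,0.35],
    [0,0,-0.02,0,0,0,0.35],
    [0,0,0,0,0,0,0.35]
  ]
}}

```text
t: 14.5
tcp_pos: [0.6571, 0.0165, 0.1744]
tool_rot: [0.723, 0.691, 0.003, 0.004]
force: [-0.6, 0.1, -0.6]
finger_gap: 0.673
gripper_force: 0.0
```

```bash
python3 go.py 449.6 145.7 60 -12.2
python3 - <<'E'
from h import *
d=snap("wrist");save(d,"w6.png")
E
```

```text
shift [ 120.  -214.1  112.2] = 5 x [ 0.024  -0.0428  0.0224] | turn [0.55 0.02 9.64] = 2 x [0.27 0.01 4.82]
t 14.5 pos [657.1  16.5 174.4] gap 0.673 gf 0.0 F [-0.6  0.1 -0.6] oh 0.014
```

View pics/w6.png

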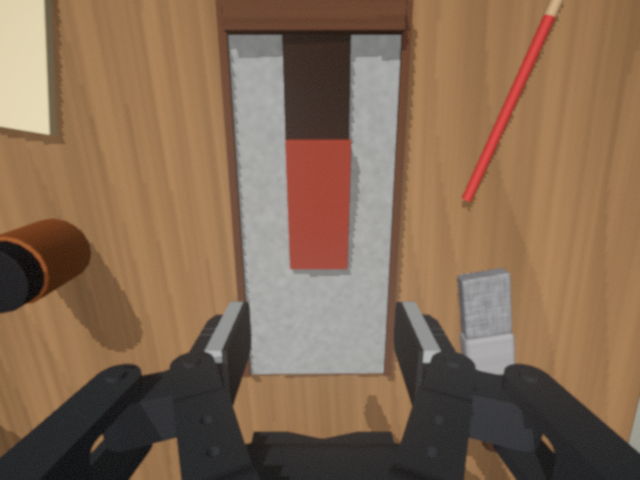

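Cherry at (319,205) lies in line, with its upper end on the walnut. I'll measure the overlap and go to the maple.

```bash
cat > fan.py <<'E'
from h import *
d=snap("wrist");W=cloud(d)*1000;h=cv2.cvtColor(d["image"],cv2.COLOR_RGB2HSV).astype(int)
a=np.radians(87.5);u=np.array([np.cos(a),np.sin(a)]);v=np.array([u[1],-u[0]])
X=W[...,:2]-np.array([654.3,24.2]);s=X@u;t=X@v;roi=(np.abs(t)<50)&(np.abs(s+10)<134)&(W[...,2]>12)
for n,k in(("walnut",(h[...,2]<75)&(h[...,1]>60)),("cherry",((h[...,0]<8)|(h[...,0]>172))&(h[...,1]>140)&(h[...,2]>75)),("maple",(h[...,1]>40)&(h[...,1]<110)&(h[...,2]>150))):
    m=roi&k
    if m.sum()<300: continue
    P=np.stack([s[m],t[m]],1).astype(np.float32);r=np.percentile(s[m],[.5,99.5]).round(1)
    q=np.polyfit(s[m],W[...,2][m],1)
    print(n,m.sum(),"along",r,"across",np.percentile(t[m],[.5,50,99.5]).round(1),cv2.minAreaRect(P)[2],"slope deg",np.degrees(np.arctan(q[0])).round(1),"z at ends",np.polyval(q,r).round(1))
E
python3 fan.py
```

```text
walnut 7206 along [-20.1 123.6] across [-49.5   0.5  30.6] 89.18582153320312 slope deg -52.1 z at ends [167.6 -17.2]
cherry 7765 along [-41.3  56.5] across [-19.6   1.8  23.6] 0.08942584693431854 slope deg 6.6 z at ends [18.9 30.2]
```

Request:
{"name": "drive_tool", "arguments": {
  "plan": [
    [0.024,-0.0428,0.004,0,0,0,0.35],
    [0.024,-0.0428,0.004,0,0,0,0.35],
    [0.024,-0.0428,0.004,0,0,0,0.35],
    [0.024,-0.0428,0.004,0.3,0,4.8,0.35],
    [0.024,-0.0428,0.004,0.3,0,4.8,0.35],
    [0,0,0,0,0,0,0.35],
    [0,0,0,0,0,0,0.35]
  ]
}}

```text
t: 15.3
tcp_pos: [0.4469, 0.1495, 0.1487]
tool_rot: [0.778, 0.629, -0.005, -0.004]
force: [0.2, -0.2, -0.2]
finger_gap: 0.674
gripper_force: 0.0
```

```bash
python3 go.py 449.6 145.7 60 -12.2; python3 find.py M 450 146
```

```text
shift [-2.9  4.6 88.7] = 2 x [-0.0015  0.0023  0.0443] | turn [-0.73  0.12  0.09] = 1 x [-0.73  0.12  0.09]
t 15.3 pos [446.9 149.5 148.7] gap 0.674 gf 0.0 F [ 0.2 -0.2 -0.2] oh 0.014
8301 ((450.0906066894531, 145.5344696044922), (100.45153045654297, 45.80961990356445), 77.82981872558594) 8.590889822475134
```

Request:
{"name": "drive_tool", "arguments": {
  "plan": [
    [-0.002,0.0025,0.045,-0.7,0.1,0.1,0.35],
    [-0.001,0.002,0.044,0,0,0,0.35],
    [0,0,0,0,0,0,0.35],
    [0,0,0,0,0,0,0.35]
  ]
}}

```text
t: 15.75
tcp_pos: [0.4526, 0.1445, 0.0602]
tool_rot: [0.779, 0.627, 0.0, 0.0]
force: [0.2, -0.2, 0.3]
finger_gap: 0.676
gripper_force: 0.0
```

```bash
python3 go.py 450 145.5 15 -12.2; python3 find.py M 450 146
```

```text
shift [ 0.4 -2.8 45.2] = 1 x [ 0.0004 -0.0028  0.0452] | turn [ 0.04 -0.   -0.21] = 1 x [ 0.04 -0.   -0.21]
t 15.75 pos [452.6 144.5  60.2] gap 0.676 gf 0.0 F [ 0.2 -0.2  0.3] oh 0.014
16574 ((449.9477233886719, 145.6727294921875), (100.26573944091797, 45.742271423339844), 77.87892150878906) 8.5836748110219
```

Request:
{"name": "drive_tool", "arguments": {
  "plan": [
    [0.0005,-0.0028,0.03,0,0,-0.2,0.35],
    [0,0,0.0155,0,0,0,0.35],
    [0,0,0,0,0,0,0.35],
    [0,0,0,0,0,0,-0.2],
    [0,0,0,0,0,0,-0.2],
    [0,0,0,0,0,0,-0.2],
    [0,0,0,0,0,0,-0.2]
  ],
  "newtons": 25
}}

```text
t: 16.5
tcp_pos: [0.4514, 0.1465, 0.018]
tool_rot: [0.778, 0.629, 0.003, 0.002]
force: [-0.4, 0.3, 7.8]
finger_gap: 0.523
gripper_force: 25.3
```

Request:
{"name": "drive_tool", "arguments": {
  "plan": [
    [0,0,-0.03,0,0,0,-0.2],
    [0,0,-0.045,0,0,0,-0.2],
    [0,0,-0.045,0,0,0,-0.2],
    [0,0,0,0,0,0,-0.2],
    [0,0,0,0,0,0,-0.2]
  ]
}}

```text
t: 17.0
tcp_pos: [0.4504, 0.1466, 0.138]
tool_rot: [0.778, 0.629, 0.004, 0.003]
force: [0.7, 0.1, 0.1]
finger_gap: 0.516
gripper_force: 25.7
```

```bash
python3 held.py 323 300|tail -1; python3 go.py 653 -36 110 -2.5 6.8
```

```text
x [-41.8  17.3  48.8] y [-20.8   3.3  20.9] z [ 8.   9.6 11.3] ((2.3037796020507812, 0.020542144775390625), (41.9797477722168, 93.5484848022461), 89.96377563476562) slope dz/dx 0.002
shift [-135.7  237.3   27.7] = 5 x [-0.0271  0.0475  0.0055] | turn [ 0.87  6.73 -9.59] = 2 x [ 0.43  3.36 -4.79]
t 17.05 pos [449.4 146.5 136.6] gap 0.521 gf 25.7 F [-0.8 -1.  -1.2] oh 0.014
```

Request:
{"name": "drive_tool", "arguments": {
  "plan": [
    [-0.0271,0.0475,0.003,0,0,0,-0.2],
    [-0.0271,0.0475,0.003,0,0,0,-0.2],
    [-0.0271,0.0475,0.003,0,0,0,-0.2],
    [-0.0271,0.0475,0.003,0,0,0,-0.2],
    [-0.0271,0.0475,0.003,0.4,3.4,-4.8,-0.2],
    [-0.01,0.015,0,0.4,3.3,-4.8,-0.2],
    [0,0,0,0,0,0,-0.2],
    [0,0,0,0,0,0,-0.2]
  ]
}}

```text
t: 17.85
tcp_pos: [0.6473, -0.032, 0.1196]
tool_rot: [0.722, 0.689, 0.041, -0.043]
force: [-0.7, 0.8, -0.5]
finger_gap: 0.518
gripper_force: 25.7
```

```bash
python3 go.py 653.4 -36.1 55 -2.5 6.8; python3 held.py 323 300|tail -1
```

```text
shift [-11.4   6.7  63.7] = 2 x [-0.0057  0.0033  0.0318] | turn [-0.32  0.   -0.18] = 1 x [-0.32  0.   -0.18]
t 17.85 pos [647.3 -32.  119.6] gap 0.518 gf 25.7 F [-0.7  0.8 -0.5] oh 0.014
x [-49.5  12.7  48.9] y [-20.8   2.6  20.9] z [ 7.8  9.5 12.1] ((-1.1348457336425781, -0.00284576416015625), (100.55422973632812, 41.99588394165039), 0.007317407056689262) slope dz/dx 0.003
```

Request:
{"name": "drive_tool", "arguments": {
  "plan": [
    [-0.0057,0.0033,0.032,-0.3,0,-0.2,-0.2],
    [-0.0057,0.0033,0.032,0,0,0,-0.2],
    [0,0,0,0,0,0,-0.2],
    [0,0,0,0,0,0,-0.2]
  ]
}}

```text
t: 18.3
tcp_pos: [0.654, -0.0341, 0.0566]
tool_rot: [0.72, 0.692, 0.043, -0.04]
force: [-0.6, 1.2, 0.0]
finger_gap: 0.52
gripper_force: 25.8
```

```bash
python3 go.py 653.4 -36.1 34 -2.5 6.8
```

```text
shift [-4.6 -0.6 22.2] = 1 x [-0.0046 -0.0006  0.0222] | turn [0.06 0.01 0.26] = 1 x [0.06 0.01 0.26]
t 18.3 pos [654.  -34.1  56.6] gap 0.52 gf 25.8 F [-0.6  1.2  0. ] oh 0.014
```

Request:
{"name": "drive_tool", "arguments": {
  "plan": [
    [-0.0045,-0.0005,0.01,0,0,0.2,-0.2],
    [0,0,0.01,0,0,0,-0.2],
    [0,0,0,0,0,0,-0.2],
    [0,0,0,0,0,0,-0.2]
  ]
}}

```text
t: 18.7
tcp_pos: [0.655, -0.038, 0.0367]
tool_rot: [0.721, 0.69, 0.044, -0.039]
force: [0.2, -0.1, 0.3]
finger_gap: 0.515
gripper_force: 25.8
```

```bash
python3 go.py 653.4 -36.1 34 -2.5 6.8
```

```text
shift [ 1.5 -1.7  2.9] = 1 x [ 0.0015 -0.0017  0.0029] | turn [ 0.25  0.05 -0.01] = 1 x [ 0.25  0.05 -0.01]
t 18.7 pos [655.  -38.   36.7] gap 0.515 gf 25.8 F [ 0.2 -0.1  0.3] oh 0.014
```

Request:
{"name": "drive_tool", "arguments": {
  "plan": [
    [0.001,-0.0012,0.002,0.2,0,0,-0.2],
    [0,0,0,0,0,0,-0.2],
    [0,0,0.001,0,0,0,-0.2],
    [0,0,0,0,0,0,-0.2]
  ]
}}

```text
t: 19.1
tcp_pos: [0.6542, -0.0367, 0.0341]
tool_rot: [0.721, 0.69, 0.043, -0.04]
force: [-0.2, -0.0, -0.1]
finger_gap: 0.519
gripper_force: 26.0
```

Request:
{"name": "drive_tool", "arguments": {
  "plan": [
    [0,0,0,0,0,0,0.35],
    [0,0,0,0,0,0,0.35],
    [0,0,0,0,0,0,0.35],
    [0,0,-0.03,0,0,0,0.35],
    [0,0,-0.045,0,0,0,0.35],
    [0,0,-0.045,0,-6.8,0,0.35],
    [0,0,-0.045,0,0,0,0.35],
    [-0.01,0,0,0,0,0,0.35],
    [0,0,0,0,0,0,0.35]
  ]
}}

```text
t: 20.0
tcp_pos: [0.6534, -0.0616, 0.1996]
tool_rot: [0.723, 0.691, 0.001, 0.002]
force: [0.4, 0.1, -0.8]
finger_gap: 0.674
gripper_force: 0.0
```

```bash
python3 go.py 441.5 -321 120 0; python3 fan.py
python3 - <<'E'
from h import *
d=snap("wrist");save(d,"w7.png")
E
```

```text
shift [-268.4 -200.5   79.3] = 6 x [-0.0447 -0.0334  0.0132] | turn [ 0.24  0.12 -2.54] = 1 x [ 0.24  0.12 -2.54]
t 20.0 pos [653.4 -61.6 199.6] gap 0.674 gf 0.0 F [ 0.4  0.1 -0.8] oh 0.014
walnut 4499 along [-98.9  71.7] across [-49.6  -4.5  43.9] 88.83343505859375 slope deg -53.0 z at ends [238.6  12.2]
cherry 6074 along [-8.9 58.6] across [-19.7   1.8  23.8] 0.07475889474153519 slope deg 6.1 z at ends [22.8 30.1]
maple 7250 along [-109.5   22.6] across [-20.6   2.9  25.7] 88.88330841064453 slope deg 6.0 z at ends [19.3 33.2]
```

View pics/w7.png

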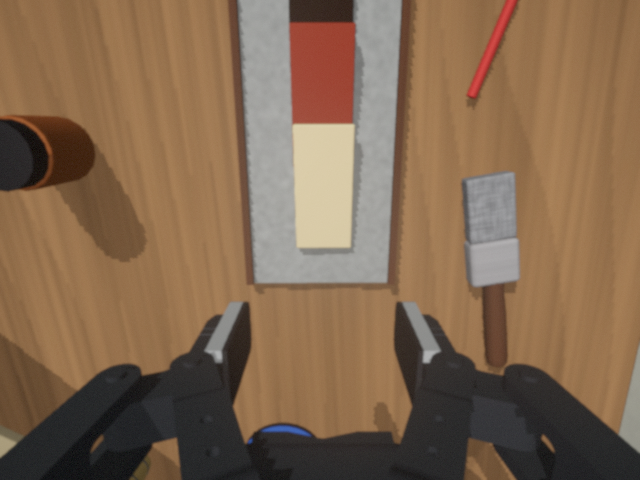

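The maple is in line at (323,185), its upper end on the cherry. The weight is next.

Request:
{"name": "drive_tool", "arguments": {
  "plan": [
    [-0.0447,-0.0334,0.007,0,0,0,0.35],
    [-0.0447,-0.0334,0.007,0,0,0,0.35],
    [-0.0447,-0.0334,0.007,0,0,0,0.35],
    [-0.0447,-0.0334,0.007,0,0,0,0.35],
    [-0.0447,-0.0334,0.007,0,0,0,0.35],
    [-0.0447,-0.0334,0.007,0,0,0,0.35],
    [-0.03,0,0,0,0,0,0.35],
    [0,0,0,0,0,0,0.35],
    [0,0,0,0,0,0,0.35]
  ]
}}

```text
t: 21.0
tcp_pos: [0.4619, -0.3208, 0.1588]
tool_rot: [0.723, 0.691, 0.0, -0.001]
force: [-0.6, -0.3, -0.0]
finger_gap: 0.675
gripper_force: 0.0
```

```bash
cat > cyl.py <<'E'
# cyl.py x y zlo zhi: circle fit to the top face seen by the wrist camera
from h import *
import sys
x,y,lo,hi=[float(v) for v in sys.argv[1:]];d=snap("wrist");W=cloud(d)*1000
k=(np.hypot(W[...,0]-x,W[...,1]-y)<50)&(W[...,2]>lo)&(W[...,2]<hi);P=W[k]
print(len(P),cv2.minEnclosingCircle(P[:,:2].astype(np.float32)),P[:,:2].mean(0),np.median(P[:,2]))
E
python3 cyl.py 441 -321 33 40; python3 go.py 441.5 -321 120 -2.5
```

```text
1585 ((440.5552062988281, -324.0172119140625), 16.08189582824707) [ 440.74307243 -323.35988218] 36.55857352959924
shift [ -2.1 -20.6  39.1] = 1 x [-0.0021 -0.0206  0.0391] | turn [-0.1  -0.13 -0.04] = 1 x [-0.1  -0.13 -0.04]
t 21.05 pos [ 462.2 -319.9  159.1] gap 0.679 gf 0.0 F [0.9 0.2 0. ] oh 0.014
```

Request:
{"name": "drive_tool", "arguments": {
  "plan": [
    [-0.0045,-0.0215,0,0,0,0,0.35],
    [0,0,0.04,0,0,0,0.35],
    [0,0,0.035,0,0,0,0.35],
    [0,0,0,0,0,0,0.35],
    [0,0,0,0,0,0,0.35]
  ]
}}

```text
t: 21.55
tcp_pos: [0.4415, -0.3231, 0.0852]
tool_rot: [0.722, 0.692, 0.0, -0.001]
force: [1.1, 0.3, 0.3]
finger_gap: 0.671
gripper_force: 0.0
```

```bash
python3 go.py 440.6 -323.7 23 -2.5; python3 cyl.py 441 -323 33 40
```

```text
shift [-0.7 -0.8 62.2] = 2 x [-0.0004 -0.0004  0.0311] | turn [-0.05 -0.07  0.09] = 1 x [-0.05 -0.07  0.09]
t 21.55 pos [ 441.5 -323.1   85.2] gap 0.671 gf 0.0 F [1.1 0.3 0.3] oh 0.014
2911 ((440.63983154296875, -324.0063781738281), 16.02544403076172) [ 440.56737608 -323.12451643] 36.48374192766396
```

Request:
{"name": "drive_tool", "arguments": {
  "plan": [
    [-0.0006,-0.0008,0.03,0,0,0,0.35],
    [0,0,0.031,0,0,0,0.35],
    [0,0,0,0,0,0,0.35],
    [0,0,0,0,0,0,-0.6],
    [0,0,0,0,0,0,-0.6],
    [0,0,0,0,0,0,-0.6],
    [0,0,0,0,0,0,-0.6],
    [0,0,0,0,0,0,-0.6]
  ],
  "newtons": 40
}}

```text
t: 22.4
tcp_pos: [0.4416, -0.3262, 0.0269]
tool_rot: [0.722, 0.691, -0.0, 0.003]
force: [0.1, 0.9, 7.0]
finger_gap: 0.356
gripper_force: 40.1
```

```bash
python3 go.py 440.6 -323.7 130 -2.5
```

```text
shift [   2.1   -0.8 -103.1] = 3 x [ 0.0007 -0.0003 -0.0344] | turn [ 0.21  0.2  -0.  ] = 1 x [ 0.21  0.2  -0.  ]
t 22.4 pos [ 441.6 -326.2   26.9] gap 0.356 gf 40.1 F [0.1 0.9 7. ] oh 0.014
```

Request:
{"name": "drive_tool", "arguments": {
  "plan": [
    [0,0,-0.02,0,0,0,-0.6],
    [0,0,-0.04,0,0,0,-0.6],
    [0,0,-0.045,0,0,0,-0.6],
    [0,0,0,0,0,0,-0.6],
    [0,0,0,0,0,0,-0.6]
  ]
}}

```text
t: 22.9
tcp_pos: [0.441, -0.3257, 0.1313]
tool_rot: [0.722, 0.691, -0.0, 0.002]
force: [-0.9, 0.1, -2.1]
finger_gap: 0.357
gripper_force: 40.3
```

```bash
python3 go.py 653.7 -37 130 -2.5 6.8
```

```text
shift [297.7 199.9   1. ] = 7 x [0.0425 0.0286 0.0001] | turn [0.2 7.  0. ] = 1 x [0.2 7.  0. ]
t 22.9 pos [ 441.  -325.7  131.3] gap 0.357 gf 40.3 F [-0.9  0.1 -2.1] oh 0.014
```

```bash
python3 cyl.py 441 -322 137 145;python3 - <<'E'
from h import *
d=snap("wrist");save(d,"w8.png")
E
```

```text
6709 ((441.7893981933594, -320.4594421386719), 29.04482650756836) [ 441.61668978 -322.00282897] 140.9086393129855
```

View pics/w8.png

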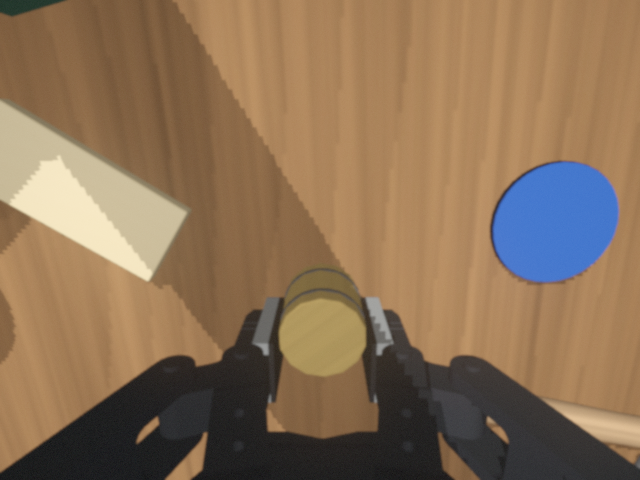

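Request:
{"name": "drive_tool", "arguments": {
  "plan": [
    [0.0425,0.0286,0,0,0,0,-0.6],
    [0.0425,0.0286,0,0,0,0,-0.6],
    [0.0425,0.0286,0,0,0,0,-0.6],
    [0.0425,0.0286,0,0,0,0,-0.6],
    [0.0425,0.0286,0,0,0,0,-0.6],
    [0.0425,0.0286,0,0,0,0,-0.6],
    [0.0425,0.0286,0,0,7,0,-0.6],
    [0,0,0,0,0,0,-0.6],
    [0,0,0,0,0,0,-0.6],
    [0,0,0,0,0,0,-0.6]
  ]
}}

```text
t: 24.0
tcp_pos: [0.6466, -0.044, 0.1277]
tool_rot: [0.721, 0.69, 0.043, -0.043]
force: [0.2, -0.2, -1.9]
finger_gap: 0.357
gripper_force: 40.4
```

The weight is held upright at (323,333), with the blue pad at (556,221). I'll measure the weight's offset in the hand.

```bash
python3 - <<'E'
from h import *
s=manip.sense();d=snap("wrist");W=cloud(d);h=cv2.cvtColor(d["image"],cv2.COLOR_RGB2HSV).astype(int)
Q=R.from_quat(s["tool_rot"]).inv().apply(np.nan_to_num(W,nan=9).reshape(-1,3)-s["tcp_pos"]).reshape(W.shape)*1000
k=(abs(Q[...,1])<17)&(abs(Q[...,0])<30)&(Q[...,2]<-6)&(Q[...,2]>-16)&(h[...,1]>90)
P=Q[k];print(len(P),cv2.minEnclosingCircle(P[:,:2].astype(np.float32)),np.median(P[:,2]),"tilt",np.degrees(np.linalg.lstsq(np.c_[P[:,:2],np.ones(len(P))],P[:,2],rcond=None)[0][:2]))
E
python3 go.py 653.7 -37 70 -2.5 6.5
```

```text
5793 ((-0.9491974711418152, 0.549761950969696), 19.3370418548584) -9.74956891586588 tilt [1.35552499 0.38917435]
shift [ 0.5  6.7 58.7] = 2 x [0.0003 0.0034 0.0293] | turn [-0.14 -0.45 -0.08] = 1 x [-0.14 -0.45 -0.08]
t 24.05 pos [646.8 -44.3 128.2] gap 0.356 gf 40.4 F [-0.1  0.5 -2.4] oh 0.014
```

Run:
```python
from h import *
s=manip.sense();d=snap("wrist");W=cloud(d);h=cv2.cvtColor(d["image"],cv2.COLOR_RGB2HSV).astype(int)
Q=R.from_quat(s["tool_rot"]).inv().apply(np.nan_to_num(W,nan=9).reshape(-1,3)-s["tcp_pos"]).reshape(W.shape)*1000
k=(abs(Q[...,1])<15)&(abs(Q[...,0])<30)&(Q[...,2]<-6)&(Q[...,2]>-16)&(h[...,1]>90)
P=Q[k];P=P[abs(P[:,2]-np.median(P[:,2]))<1.5]
for i in range(5):
    A=np.c_[P[:,:2],np.ones(len(P))];c=np.linalg.lstsq(A,P[:,2],rcond=None)[0];P=P[abs(A@c-P[:,2])<.8] if i<4 else P
m=abs(P[:,1])<4;print(len(P),np.degrees(c[:2]),c[2],"x range near y=0",np.percentile(P[m][:,0],[.5,99.5]),"y",P[:,1].min(),P[:,1].max(),np.histogram(P[m][:,0],bins=np.arange(-24,26,3)))
```

```text
4400 [-0.22930169  0.20723079] -9.776088717457895 x range near y=0 [-13.01160649  17.57225193] y -14.939184249163054 14.99281358534886 (array([  0,   0,   0,  49, 138, 131, 143, 146, 143, 139, 152, 144, 152,
       125,   0,   0]), array([-24, -21, -18, -15, -12,  -9,  -6,  -3,   0,   3,   6,   9,  12,
        15,  18,  21,  24]))
```

```bash
python3 go.py 653.5 -40.2 58 -2.5 6.5
```

```text
shift [-3.9  6.3 70.7] = 2 x [-0.002   0.0032  0.0353] | turn [-0.09 -0.45 -0.1 ] = 1 x [-0.09 -0.45 -0.1 ]
t 24.1 pos [647.1 -44.6 128.6] gap 0.355 gf 40.4 F [ 0.2 -0.1 -3. ] oh 0.014
```

Request:
{"name": "drive_tool", "arguments": {
  "plan": [
    [-0.002,0.0032,0.025,-0.1,-0.4,-0.1,-0.6],
    [-0.002,0.0032,0.025,0,0,0,-0.6],
    [0,0,0.02,0,0,0,-0.6],
    [0,0,0,0,0,0,-0.6],
    [0,0,0,0,0,0,-0.6]
  ]
}}

```text
t: 24.6
tcp_pos: [0.6547, -0.0404, 0.0596]
tool_rot: [0.721, 0.691, 0.042, -0.039]
force: [-0.1, -0.1, -1.7]
finger_gap: 0.36
gripper_force: 40.4
```

```bash
python3 go.py 653.5 -40.2 50.5 -2.5 6.5
```

```text
shift [-0.8 -1.2  9. ] = 1 x [-0.0008 -0.0012  0.009 ] | turn [ 0.1  -0.06  0.03] = 1 x [ 0.1  -0.06  0.03]
t 24.6 pos [654.7 -40.4  59.6] gap 0.36 gf 40.4 F [-0.1 -0.1 -1.7] oh 0.014
```

Request:
{"name": "drive_tool", "arguments": {
  "plan": [
    [-0.0008,-0.001,0.006,0.1,0,0,-0.6],
    [0,0,0.002,0,0,0,-0.6],
    [0,0,0,0,0,0,-0.6],
    [0,0,0,0,0,0,-0.6]
  ]
}}

```text
t: 25.0
tcp_pos: [0.6545, -0.0397, 0.052]
tool_rot: [0.721, 0.691, 0.042, -0.039]
force: [0.2, -0.1, -2.1]
finger_gap: 0.36
gripper_force: 40.4
```

Request:
{"name": "drive_tool", "arguments": {
  "plan": [
    [0,0,0.001,0,0,0,-0.6],
    [0,0,0,0,0,0,-0.6],
    [0,0,0,0,0,0,-0.6]
  ]
}}

```text
t: 25.3
tcp_pos: [0.6543, -0.0395, 0.0506]
tool_rot: [0.721, 0.691, 0.042, -0.039]
force: [-0.2, 0.5, -2.1]
finger_gap: 0.361
gripper_force: 40.4
```

Request:
{"name": "drive_tool", "arguments": {
  "plan": [
    [0,0,0.001,0,0,0,-0.6],
    [0,0,0,0,0,0,-0.6],
    [0,0,0,0,0,0,-0.6]
  ]
}}

```text
t: 25.6
tcp_pos: [0.6543, -0.0395, 0.0504]
tool_rot: [0.721, 0.691, 0.042, -0.039]
force: [-2.2, -1.2, 5.5]
finger_gap: 0.356
gripper_force: 41.1
```

Contact, so I release gently and retreat along the tool axis.

Request:
{"name": "drive_tool", "arguments": {
  "plan": [
    [0,0,-0.0006,0,0,0,-0.6],
    [0,0,0,0,0,0,-0.2],
    [0,0,0,0,0,0,0.1],
    [0,0,0,0,0,0,0.1],
    [0,0,0,0,0,0,0.1],
    [0,0,-0.02,0,0,0,0.1],
    [0,0,-0.04,0,0,0,0.1],
    [0,0,-0.045,0,-6.5,0,0.1],
    [-0.03,0,-0.03,0,0,0,1],
    [0,0,0,0,0,0,1]
  ],
  "newtons": 20
}}

```text
t: 26.6
tcp_pos: [0.6561, -0.0844, 0.1904]
tool_rot: [0.722, 0.692, 0.003, 0.006]
force: [0.4, -0.2, 0.8]
finger_gap: 0.871
gripper_force: 0.0
```

```bash
python3 fan.py; python3 go.py 444 -30 180 -2.5
python3 - <<'E'
from h import *
d=snap("wrist");save(d,"w9.png")
E
```

```text
walnut 3652 along [-120.6  -92.4] across [-49.8  -4.6  44.5] 88.9429702758789 slope deg 32.0 z at ends [201.4 219. ]
cherry 5631 along [-9.5 43.4] across [-19.8   2.   24. ] 0.08341946452856064 slope deg 6.8 z at ends [22.5 28.8]
maple 7117 along [-109.6    5.6] across [-20.6   1.6  25.7] 88.80606079101562 slope deg 4.8 z at ends [24.6 34.2]
shift [  43.7 -212.3    5.8] = 5 x [ 0.0087 -0.0425  0.0012] | turn [0.44 0.05 0.02] = 1 x [0.44 0.05 0.02]
t 26.65 pos [654.1 -82.9 187.5] gap 0.944 gf 0.0 F [-0.3  0.9 -0.5] oh 0.014
```

View pics/w9.png

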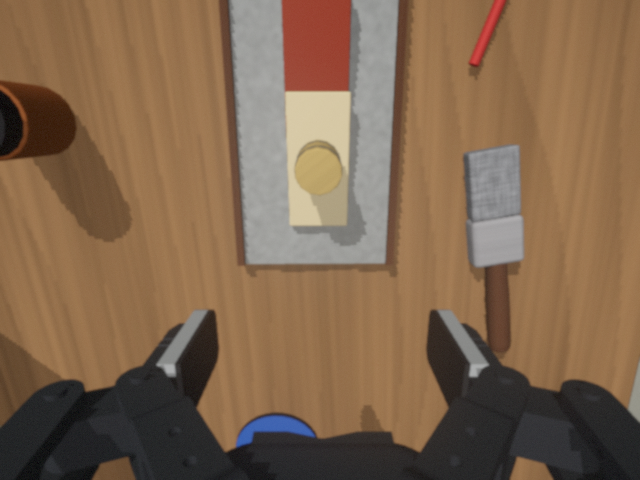

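The weight stands on the maple's middle at (318,168) and the fan is undisturbed. The jar is next.

Request:
{"name": "drive_tool", "arguments": {
  "plan": [
    [0.0087,-0.0425,0,0.4,0,0,1],
    [0.0087,-0.0425,0,0,0,0,1],
    [0.0087,-0.0425,0,0,0,0,1],
    [0.0087,-0.0425,0,0,0,0,1],
    [0.0087,-0.0425,0,0,0,0,1],
    [0,0,0,0,0,0,1],
    [0,0,0,0,0,0,1]
  ]
}}

```text
t: 27.4
tcp_pos: [0.4399, -0.0281, 0.1843]
tool_rot: [0.722, 0.692, -0.002, -0.004]
force: [0.4, -0.6, 0.9]
finger_gap: 0.999
gripper_force: 0.0
```

```bash
python3 cyl.py 444 4 65 76; python3 go.py 444 4 120 -2.5
```

```text
4129 ((442.8726501464844, 3.029218912124634), 23.481874465942383) [442.90736974   3.8161931 ] 70.54793033802959
shift [32.8  1.2 64.8] = 2 x [0.0164 0.0006 0.0324] | turn [-0.38 -0.08  0.09] = 1 x [-0.38 -0.08  0.09]
t 27.45 pos [441.9 -28.8 184.7] gap 0.999 gf 0.0 F [ 0.1 -0.5  0.8] oh 0.014
```

Request:
{"name": "drive_tool", "arguments": {
  "plan": [
    [0.0161,0,0.025,-0.4,0,0,1],
    [0.0161,0,0.025,0,0,0,1],
    [0,0,0,0,0,0,1],
    [0,0,0,0,0,0,1]
  ]
}}

```text
t: 27.85
tcp_pos: [0.444, 0.003, 0.1349]
tool_rot: [0.721, 0.692, 0.0, -0.0]
force: [-0.4, 0.3, -0.1]
finger_gap: 0.999
gripper_force: 0.0
```

```bash
python3 cyl.py 444 4 65 76; python3 go.py 442.9 3.6 30 -2.5
```

```text
5599 ((442.952880859375, 3.1447486877441406), 23.723506927490234) [442.94735525   4.42508186] 70.55230356053954
shift [  0.8  -1.8 105.5] = 3 x [ 0.0003 -0.0006  0.0352] | turn [ 0.13 -0.03  0.11] = 1 x [ 0.13 -0.03  0.11]
t 27.9 pos [444.5   2.6 135.5] gap 1.002 gf 0.0 F [ 0.1 -0.5  0.7] oh 0.014
```

Request:
{"name": "drive_tool", "arguments": {
  "plan": [
    [0.0008,-0.0015,0.03,0,0,0,1],
    [0,0,0.04,0,0,0,1],
    [0,0,0.035,0,0,0,1],
    [0,0,0,0,0,0,1],
    [0,0,0,0,0,0,1]
  ]
}}

```text
t: 28.4
tcp_pos: [0.4425, 0.0035, 0.0309]
tool_rot: [0.722, 0.692, 0.001, 0.0]
force: [-0.4, 0.6, 0.1]
finger_gap: 1.0
gripper_force: 0.0
```

Request:
{"name": "drive_tool", "arguments": {
  "plan": [
    [0,0,0,0,0,0,0.4],
    [0,0,0,0,0,0,0],
    [0,0,0,0,0,0,0],
    [0,0,0,0,0,0,0],
    [0,0,0,0,0,0,0],
    [0,0,0,0,0,0,0]
  ],
  "newtons": 40
}}

```text
t: 29.0
tcp_pos: [0.4429, 0.0038, 0.0325]
tool_rot: [0.722, 0.692, 0.002, 0.002]
force: [-0.8, -0.4, 8.1]
finger_gap: 0.6
gripper_force: 40.4
```

```bash
python3 go.py 442.9 3.6 150 -2.5
```

```text
shift [  -0.2    0.7 -117.5] = 3 x [-0.0001  0.0002 -0.0392] | turn [0.3  0.01 0.11] = 1 x [0.3  0.01 0.11]
t 29.0 pos [442.9   3.8  32.5] gap 0.6 gf 40.4 F [-0.8 -0.4  8.1] oh 0.014
```

Request:
{"name": "drive_tool", "arguments": {
  "plan": [
    [0,0,-0.02,0,0,0,0],
    [0,0,-0.045,0,0,0,0],
    [0,0,-0.045,0,0,0,0],
    [0,0,0,0.2,0,0,0],
    [0,0,0,0,0,0,0]
  ]
}}

```text
t: 29.5
tcp_pos: [0.4422, 0.004, 0.1422]
tool_rot: [0.722, 0.692, 0.001, 0.001]
force: [-0.0, 0.3, -1.0]
finger_gap: 0.6
gripper_force: 43.6
```

```bash
python3 go.py 600.4 -400 145 -2.5; python3 cyl.py 444 4 170 190
```

```text
shift [-397.   174.9   -2.5] = 9 x [-0.0441  0.0194 -0.0003] | turn [0.11 0.   0.11] = 1 x [0.11 0.   0.11]
t 29.5 pos [442.2   4.  142.2] gap 0.6 gf 43.6 F [-0.   0.3 -1. ] oh 0.014
28085 ((444.00189208984375, 4.005586624145508), 49.98475646972656) [444.2665432   9.2831138] 180.37206006499719
```

Request:
{"name": "drive_tool", "arguments": {
  "plan": [
    [-0.03,0.014,0,0,0,0,0],
    [-0.044,0.0195,0,0,0,0,0],
    [-0.044,0.0195,0,0,0,0,0],
    [-0.044,0.0195,0,0,0,0,0],
    [-0.044,0.0195,0,0,0,0,0],
    [-0.044,0.0195,0,0,0,0,0],
    [-0.044,0.0195,0,0,0,0,0],
    [-0.044,0.0195,0,0,0,0,0],
    [-0.03,0.014,0,0,0,0,0],
    [0,0,0,0,0,0,0]
  ]
}}

```text
t: 30.55
tcp_pos: [0.5909, -0.3756, 0.1366]
tool_rot: [0.723, 0.691, -0.001, -0.0]
force: [-0.6, 0.1, -1.2]
finger_gap: 0.594
gripper_force: 43.3
```

```bash
cat > blue.py <<'E'
from h import *
d=snap("wrist");W=cloud(d)*1000;h=cv2.cvtColor(d["image"],cv2.COLOR_RGB2HSV).astype(int)
k=(abs(h[...,0]-113)<12)&(h[...,1]>150)&(h[...,2]>60)&(np.hypot(W[...,0]-600,W[...,1]+320)<60)&(W[...,2]<12);P=W[k];e=cv2.minAreaRect(P[:,:2].astype(np.float32))
print(len(P),cv2.minEnclosingCircle(P[:,:2].astype(np.float32)),e,np.median(P[:,2]))
E
python3 blue.py; python3 go.py 600.4 -320 100 -2.5
```

```text
9129 ((601.0593872070312, -323.03021240234375), 40.58549499511719) ((604.4306030273438, -324.096435546875), (80.88215637207031, 71.1338119506836), 71.2389907836914) 5.5307376338535335
shift [52.5  8.7 36.4] = 2 x [0.0262 0.0044 0.0182] | turn [-0.31 -0.18 -0.06] = 1 x [-0.31 -0.18 -0.06]
t 30.6 pos [ 589.5 -372.2  136.3] gap 0.598 gf 43.3 F [-0.2  0.5 -2.8] oh 0.014
```

Request:
{"name": "drive_tool", "arguments": {
  "plan": [
    [0.025,0.0045,0.018,-0.3,-0.2,0,0],
    [0.0248,0.0045,0.018,0,0,0,0],
    [0,0,0.02,0,0,0,0],
    [0,0,0,0,0,0,0],
    [0,0,0,0,0,0,0]
  ]
}}

```text
t: 31.1
tcp_pos: [0.6006, -0.3198, 0.0823]
tool_rot: [0.722, 0.692, -0.0, 0.0]
force: [0.0, -0.5, -2.2]
finger_gap: 0.599
gripper_force: 43.3
```

```bash
python3 go.py 600.9 -322.7 45 -2.5
```

```text
shift [-2.9  0.5 37.3] = 1 x [-0.0029  0.0005  0.0373] | turn [-0.02  0.03  0.14] = 1 x [-0.02  0.03  0.14]
t 31.1 pos [ 600.6 -319.8   82.3] gap 0.599 gf 43.3 F [ 0.  -0.5 -2.2] oh 0.014
```

Request:
{"name": "drive_tool", "arguments": {
  "plan": [
    [-0.0029,0.0005,0.018,0,0,0,0],
    [0,0,0.018,0,0,0,0],
    [0,0,0.004,0,0,0,0],
    [0,0,0,0,0,0,0],
    [0,0,0,0,0,0,0]
  ]
}}

```text
t: 31.6
tcp_pos: [0.6021, -0.3245, 0.0436]
tool_rot: [0.722, 0.692, 0.0, 0.002]
force: [-0.1, -0.8, -2.1]
finger_gap: 0.596
gripper_force: 43.3
```

```bash
python3 go.py 600.9 -322.7 37.5 -2.5
```

```text
shift [ 1.8 -1.3  6.1] = 1 x [ 0.0018 -0.0013  0.0061] | turn [0.16 0.15 0.07] = 1 x [0.16 0.15 0.07]
t 31.6 pos [ 602.1 -324.5   43.6] gap 0.596 gf 43.3 F [-0.1 -0.8 -2.1] oh 0.014
```

Request:
{"name": "drive_tool", "arguments": {
  "plan": [
    [0.0015,-0.001,0.004,0.1,0.1,0,0],
    [0,0,0.0015,0,0,0,0],
    [0,0,0,0,0,0,0],
    [0,0,0,0,0,0,0]
  ]
}}

```text
t: 32.0
tcp_pos: [0.6013, -0.3228, 0.0384]
tool_rot: [0.722, 0.692, 0.0, 0.001]
force: [-0.5, 0.1, -3.1]
finger_gap: 0.6
gripper_force: 43.3
```

Request:
{"name": "drive_tool", "arguments": {
  "plan": [
    [0,0,0.001,0,0,0,0],
    [0,0,0,0,0,0,0],
    [0,0,0,0,0,0,0]
  ]
}}

```text
t: 32.3
tcp_pos: [0.6014, -0.323, 0.0377]
tool_rot: [0.722, 0.692, 0.0, 0.001]
force: [-0.1, 0.7, 0.6]
finger_gap: 0.601
gripper_force: 43.5
```

Touching down, so I release and rise straight up.

Request:
{"name": "drive_tool", "arguments": {
  "plan": [
    [0,0,0,0,0,0,0.4],
    [0,0,0,0,0,0,1],
    [0,0,0,0,0,0,1],
    [0,0,0,0,0,0,1],
    [0,0,-0.03,0,0,0,1],
    [0,0,-0.045,0,0,0,1],
    [0,0,-0.045,0,0,0,1],
    [-0.03,0,-0.04,0,0,0,1],
    [-0.03,0,-0.04,0,0,0,1],
    [0,0,0,0,0,0,1]
  ],
  "newtons": 20
}}

```text
t: 33.3
tcp_pos: [0.6012, -0.3893, 0.2456]
tool_rot: [0.723, 0.691, -0.0, 0.01]
force: [0.9, -1.0, 0.6]
finger_gap: 0.993
gripper_force: 0.0
```

```bash
python3 cyl.py 601 -323 65 82
python3 - <<'E'
from h import *
d=snap("scene");save(d,"s2.png")
import numpy as np
c=cv2.resize(d["image"][220:440,150:470],(800,550),interpolation=cv2.INTER_CUBIC);cv2.imwrite("pics/s2c.png",c[...,::-1])
E
```

```text
3146 ((601.9337158203125, -323.72918701171875), 23.377544403076172) [ 601.89889103 -323.30325367] 75.52380402686478
```

View pics/s2c.png

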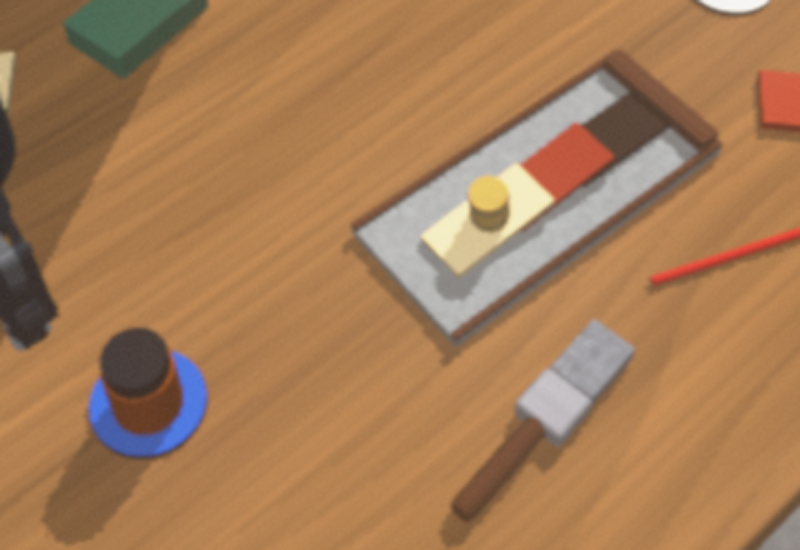

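The scene crop shows the fan in order with the weight upright on the maple at (488,203). The jar stands in the middle of the blue pad at (145,400), and the arm is clear.

```bash
python3 -c "
from station import manip
print(manip.sign_off())"
```

```text
the job is handed in; nothing more can be done
None
```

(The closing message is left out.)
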